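# Salami from behind the containers to the scale

## Robot

A 6-joint arm with a two-finger parallel gripper is mounted at the origin on the work surface. World frame = base frame: x ahead of the robot, y to its left, z up, the work surface at z = 0. Lengths are in m, angles in rad, forces in N, time in s.
With the tool pointing down it reaches from about 0.275 to 0.825 m from the base axis. Payload 5.2 kg.
Tool frame: the origin (TCP) lies at the very end of the fingers, on their centre line; the grasp point (between the pads) lies 19 mm behind it; y points along the fingers, x is the direction in which the jaws open and shut, and the axes are right-handed (so a half turn about y gives the same grasp; the last joint's range is limited). The gripper opens to 93 mm and grips with 3 to 60 N. Pads are 15 mm wide; open, the fingers measure 128 mm over their backs; the gripper's body (75 mm by 188 mm) begins 65 mm behind the grasp point.
Start: joints at [1.08, 0.259, 1.535, -0, 1.348, -0.203], TCP at [0.156, 0.527, 0.219] pointing down, gripper open.
Joint ranges: [-3.14, 3.14], [-0.91, 2.08], [0.19, 2.58], [-1.22, 4.36], [0.22, 2.71], [-3.12, 3.12]. Speed limits (rad/s): [2.57, 2.57, 3.14, 3.14, 3.14, 3.14].

## Interface

Orientations are given as a unit quaternion [x, y, z, w].
In Python, from plant import sense, get_image, hand_in gives the robot as it stands.
- The arm moves only by the tool send_rows, never from a script. Its argument "motion" is a list of rows, each a list of 7 numbers: the finger opening in cm, from 0 to 9.3, then the shift along the tool's x, y, z in cm, then the turn, a rotation vector about the tool's x, y, z in degrees. A call has 1 to 5 rows; each row shifts and turns the commanded pose from where the row before left it, along the tool's axes as they then stand; what a row does not reach is not made up. A row lasts 1/8 s, in which the tool goes at most 62.5 mm and 10.7 degrees, less where a joint would pass 70% of its speed; a pose out of reach is approached as far as the arm can. A call with a gripper value outside its range is refused whole. The fingers move at their own pace and stop on an object; "squeeze" is the grip in N (left out, the last holds). Time passes only in rows, so rows that do not move let the fingers close. It gives the time, the measured TCP pose, the force and the opening at its end, in the units of the state.
- sense(): the state, without advancing time (a new reading comes with each control period).
- get_image(name): name is "scene" or "top" or "wrist"; returns a dict with "image" (480x640x3 uint8, red, green, blue), "range_z" (480x640 float32, m along the optical axis (not along the pixel's ray), 0 where there is no reading), "fx", "fy", "cx", "cy" (pixels), "distortion" ([k1, k2, p1, p2, k3] as OpenCV has them; the pictures are not rectified), "rvec" (rotation vector, rad) and "tvec" (3), from world to camera coordinates, as OpenCV has them. Camera axes: x right, y down, z forward; pixel columns grow to the right and rows downward; lengths in m; the calibration is good to about 2 mm. A picture is of the moment at which its call begins.
- hand_in(): hands the job in, once; it reports no verdict.
The state is a dict: "t": time; "q": joint angles; "qvel": joint speeds; "tau": joint torques, N m; "tcp_pos": TCP position; "ee_rot": TCP orientation; "force": force on the tool from outside, world axes, zero at the start; "moment": the same for the moment, N m; "width": finger opening in m.
Only numpy, scipy, OpenCV 4.12 (cv2) and the standard library are available. Lean on these libraries where they do the work, as an engineer would, in place of code of your own. Each camera call takes 0.05 s, during which the arm holds its last target.

## Task

Weigh the salami that lies behind the three containers on the display stand: first set all three containers aside, standing on the marble slab, without shifting the salami; then lay the salami in the middle of the scale's pan, lengthways along the pan, and leave it there; last, put each container back on the very spot where it stood at the start. Keep the containers upright throughout and leave the pepper mill, the oil bottle and the little dish where they are.

Things in the scene. Friction and masses are not known exactly. Their poses are not given: they have to be found in the camera images.
- squat_jar: Squat closed jar of green olives with a flat steel lid: upright plain cylinder, diameter 62, height 90 (the lid, as wide as the jar, is its top 18). 0.25 to 0.45 kg. Origin: centre of its underside, z up. At the start it stands in a row with the other two containers on the display stand; the order of the three in the row varies. The gaps between neighbours are at least 48.
- tall_jar: Tall slim closed jar of amber peppers with a flat steel lid: upright plain cylinder, diameter 52, height 135 (the lid, as wide as the jar, is its top 18). 0.25 to 0.45 kg. Origin: centre of its underside, z up. Starts in the same row.
- tin: Bare steel food tin, no lid: upright plain cylinder, diameter 60, height 100. 0.28 to 0.52 kg. Origin: centre of its underside, z up. Starts in the same row.
- salami: Dark red flat-sided pressed salami with pale strings, lying flat: 190 long (its own y axis), 46 wide (x), 42 high, edges rounded; small tied knots reach 106 from the middle at both ends. Hard, about 0.45 kg. Origin: centre of its underside, z up. It lies on the display stand behind the row of containers (on the side away from the robot), parallel to the row, 3 to 18 from them, so that a finger hardly fits between until they are gone; behind it 40 of free board.
- stand: Fixed dark wooden display stand: a board 190 (x) by 370 (y), 12 thick, with a lip 8 thick and 22 high along its far (+x) edge, and two thin price cards on that lip, 47 high, 165 either side of the middle. Origin: centre of its underside, z up. The row of containers stands along its y axis, at about x = -45, y = -115, 0, 115 (each within 3 mm); the salami lies at about x = +17.
- slab: Fixed white marble slab, the place to set things aside: 290 (x) by 170 (y), 15 thick, bare. Origin: centre of its underside, z up; its top is at 15. To the left or the right of the display stand.
- pan (a point): Middle of the upper face of the steel pan of the counter scale, which stands fixed on the other side of the display stand. The pan is 260 long (x axis of this point) and 160 wide (y), rigid, 70 above the table, with rims 5 wide and 8 high along its two long sides. z up. A sloping panel lower than the pan lies on the scale's -x side.
- mill: Bystander: turned dark wooden pepper mill, diameter 52, height 150, behind the display stand on its left. Origin: centre of its underside.
- oil: Bystander: green glass oil bottle with black cap, diameter 62, height 210, behind the display stand on its right. Origin: centre of its underside.
- dish: Bystander: little white dish, diameter 70, height 35, between the robot and the display stand. Origin: centre of its underside.
Things that resemble listed ones, but are neither listed nor needed, are in the scene too. Leave any orange look-alike of the salami alone.

How it is judged:
On the way, in this order (a step that is already met when the one before it is completed fails the run):
1. all three containers stand released on the slab, the salami still in its place (x of squat_jar in the frame of slab between -0.135 and 0.135 m and y of squat_jar in the frame of slab between -0.075 and 0.075 m and z of squat_jar in the frame of slab between 0.01 and 0.02 m and angle between each of squat_jar, tall_jar, tin's own z axis and vertical below 0.1 rad and linear speed of each of squat_jar, tall_jar, tin below 0.02 m/s and contact force between the fingers and squat_jar below 0.2 N and x of tall_jar in the frame of slab between -0.135 and 0.135 m and y of tall_jar in the frame of slab between -0.075 and 0.075 m and z of tall_jar in the frame of slab between 0.01 and 0.02 m and contact force between the fingers and tall_jar below 0.2 N and x of tin in the frame of slab between -0.135 and 0.135 m and y of tin in the frame of slab between -0.075 and 0.075 m and z of tin in the frame of slab between 0.01 and 0.02 m and contact force between the fingers and tin below 0.2 N and distance of salami from where it was at the start of the episode below 0.015 m), for 0.2 s.
2. the salami lies released in the middle of the pan, along it, while all three containers still stand on the slab (horizontal distance between salami and pan below 0.02 m and z of salami in the frame of pan between -0.005 and 0.006 m and angle between the y axis of salami and the x axis of pan, either way round below 0.25 rad and angle between each of salami, squat_jar, tall_jar, tin's own z axis and vertical below 0.1 rad and linear speed of each of salami, squat_jar, tall_jar, tin below 0.02 m/s and contact force between the fingers and salami below 0.2 N and x of squat_jar in the frame of slab between -0.135 and 0.135 m and y of squat_jar in the frame of slab between -0.075 and 0.075 m and z of squat_jar in the frame of slab between 0.01 and 0.02 m and contact force between the fingers and squat_jar below 0.2 N and x of tall_jar in the frame of slab between -0.135 and 0.135 m and y of tall_jar in the frame of slab between -0.075 and 0.075 m and z of tall_jar in the frame of slab between 0.01 and 0.02 m and contact force between the fingers and tall_jar below 0.2 N and x of tin in the frame of slab between -0.135 and 0.135 m and y of tin in the frame of slab between -0.075 and 0.075 m and z of tin in the frame of slab between 0.01 and 0.02 m and contact force between the fingers and tin below 0.2 N), for 0.2 s.
At the end, for the whole second after the job is handed in: Salami flat on the pan, within 20 mm of its middle and 0.25 rad of its length; each container upright within 15 mm of its own starting spot; all released and at rest; mill, oil bottle and dish within 25 mm of where they were (horizontal distance between salami and pan below 0.02 m and z of salami in the frame of pan between -0.005 and 0.006 m and angle between the y axis of salami and the x axis of pan, either way round below 0.25 rad and angle between each of salami, squat_jar, tall_jar, tin's own z axis and vertical below 0.1 rad and linear speed of each of salami, squat_jar, tall_jar, tin below 0.02 m/s and contact force between the fingers and salami below 0.2 N and distance of each of squat_jar, tall_jar, tin from where it was at the start of the episode below 0.015 m and contact force between the fingers and squat_jar below 0.2 N and contact force between the fingers and tall_jar below 0.2 N and contact force between the fingers and tin below 0.2 N and distance of each of mill, oil, dish from where it was at the start of the episode below 0.025 m); the robot touches nothing.
It fails at once if a container is tipped by more than 0.6 rad (angle between any of squat_jar, tall_jar, tin's own z axis and vertical above 0.6 rad).
It fails at once if mill, oil bottle or dish pushed more than 25 mm from its place or knocked over (distance of any of mill, oil, dish from where it was at the start of the episode above 0.025 m or angle between any of mill, oil, dish's own z axis and vertical above 0.5 rad).
It also fails if it takes over 150 s, if anything falls off the work surface, if the arm or the gripper's body presses on something with over 40 N, if the wrist force passes 120 N, or if a joint passes its speed limit or range.

## Working session

There is one attempt and no reset: what is moved stays moved. The work goes in short steps, Python scripts to look and compute and a tool call to move; the robot and the scene stay as the last step left them, time stands still between calls to the robot, and variables do not carry over. Pictures are saved under pics/ and viewed, and the job is handed in when it is done.

Besides the shell and the picture viewer there is one more tool, called after "Request:" as name(argument=value, ...) on one line, values as JSON. send_rows: Moves the arm, as the interface text tells. Its arguments: {"type":"object","properties":{"motion":{"type":"array"},"squeeze":{"type":"number"}},"required":["motion"]}

```bash
mkdir -p pics; ls; python3 - <<'E'
from plant import sense,get_image
import cv2
s=sense();print({k:s[k] for k in s})
for n in ("scene","top","wrist"):
    d=get_image(n);cv2.imwrite(f"pics/{n}0.png",d["image"][:,:,::-1]);print(n,d["fx"],d["fy"],d["cx"],d["cy"],d["distortion"],d["rvec"],d["tvec"])
E
```

```text
pics
{'t': 0.0, 'q': array([ 1.08018702e+00,  2.59319899e-01,  1.53608405e+00, -2.71742259e-05,
        1.34797854e+00, -2.02781907e-01]), 'qvel': array([-5.11479989e-04, -4.81158779e-05,  1.78236883e-04, -1.20283492e-03,
        2.62009020e-04, -8.27846699e-04]), 'tau': array([-1.31356483e-04, -4.37300885e+01, -2.83999515e+01,  7.17044156e-02,
        4.12753271e-02, -1.26665509e-04]), 'tcp_pos': array([0.15584392, 0.52689104, 0.21782975]), 'ee_rot': array([ 0.56681563,  0.42255506, -0.42369286, -0.56626109]), 'force': array([-0.02748337, -0.36241736,  0.14826837]), 'moment': array([ 0.03077036, -0.02608333, -0.00425059]), 'width': 0.09314667493273764}
scene 470.20406321196293 470.20406321196293 318.0506862576027 245.01890157021407 [-0.12366712  0.          0.          0.          0.        ] [ 1.75783015  1.61092601 -0.75299177] [-0.05160745 -0.24362065  1.52075298]
top 560.453044782324 560.453044782324 330.07467383525056 234.59570969975678 [-0.02186953  0.          0.          0.          0.        ] [ 2.1285247  -2.1623833   0.14215643] [0.00186656 0.50998917 1.25219201]
wrist 340.4316730158261 340.4316730158261 323.7123600832156 234.9155988662551 [0.0204913 0.        0.        0.        0.       ] [-2.34368628 -1.75047987 -0.22428401] [-0.54999158 -0.02939213  0.39075527]
```

View pics/scene0.png

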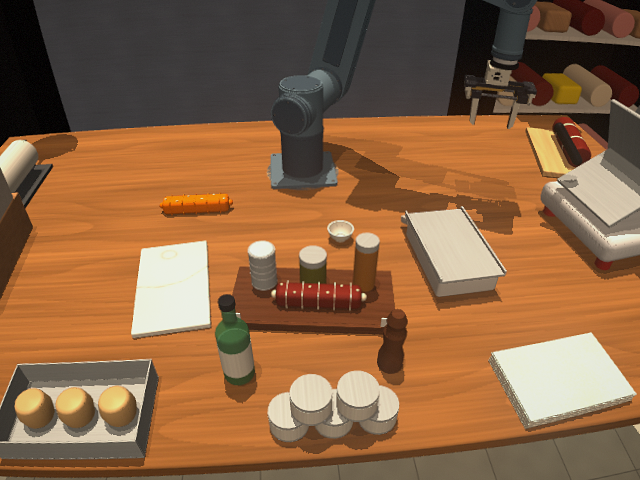

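View pics/top0.png

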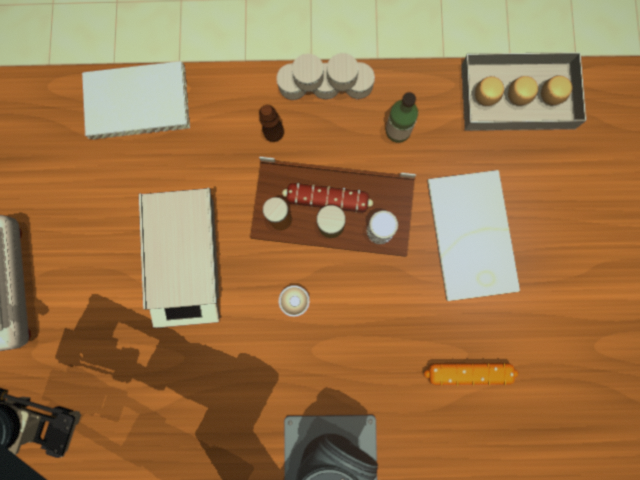

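View pics/wrist0.png

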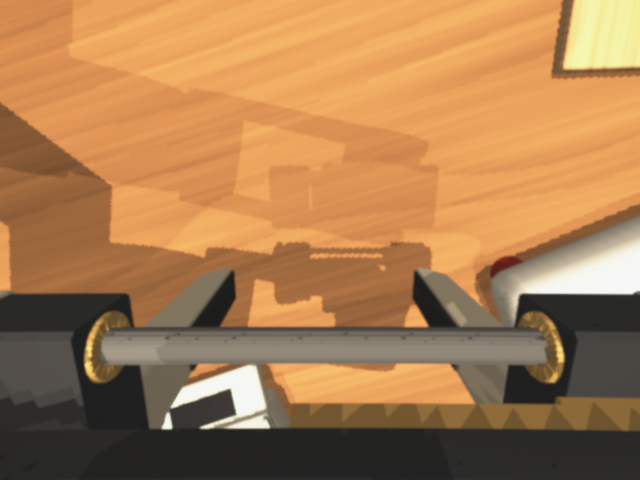

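The top view has the stand in the middle, with the row tall jar (275,208), squat jar (331,218), tin (382,225). The salami is red at (328,196), and its orange look-alike is at (471,374). The slab is at right (474,235), and the scale is at left (180,250). The white stack at (136,100) is a slab look-alike. The tubs at (325,75) look like the containers but are stacked off the stand. I'll measure from depth next.

```bash
cat > h.py <<'E'
import numpy as np, cv2
from plant import sense,get_image
from scipy.spatial.transform import Rotation as R
def cloud(d):
    K=np.array([[d["fx"],0,d["cx"]],[0,d["fy"],d["cy"]],[0,0,1]])
    v,u=np.mgrid[0:480,0:640]
    p=cv2.undistortPoints(np.stack([u,v],-1).reshape(-1,1,2).astype(np.float64),K,np.array(d["distortion"])).reshape(480,640,2)
    z=d["range_z"].astype(float)
    c=np.dstack([p*z[...,None],z])
    M=cv2.Rodrigues(np.array(d["rvec"],float))[0]
    w=(c-np.array(d["tvec"]).reshape(3))@M
    w[z<=0]=np.nan
    return w
def circ(P,r):
    from scipy.optimize import least_squares
    f=lambda c: np.hypot(*(P-c).T)-r
    s=least_squares(f,P.mean(0),loss='soft_l1',f_scale=0.002); return s.x, np.sqrt(np.mean(s.fun**2))
E
python3 - <<'E'
from h import *
d=get_image("top");W=cloud(d)
for n,(u,v) in dict(tall=(275,208),squat=(331,218),tin=(382,225),sal=(328,196),slab=(474,235),pan=(180,240),dish=(293,300),mill=(268,113),oil=(407,100),board=(300,238),table=(350,350),orange=(471,374),bigbox=(525,90),crd1=(267,159),crd2=(407,175)).items():
    print(n,np.round(W[v,u],3))
cv2.imwrite("pics/stand.png",cv2.resize(d["image"][140:270,230:430,::-1],None,fx=4,fy=4,interpolation=cv2.INTER_CUBIC))
E
```

```text
tall [0.552 0.108 0.153]
squat [ 0.538 -0.009  0.1  ]
tin [ 0.518 -0.119  0.116]
sal [ 0.596 -0.003  0.058]
slab [ 0.506 -0.342  0.016]
pan [0.498 0.329 0.074]
dish [0.363 0.082 0.005]
mill [0.762 0.123 0.15 ]
oil [ 0.762 -0.17   0.21 ]
board [0.506 0.064 0.015]
table [ 0.247 -0.048  0.   ]
orange [ 0.193 -0.312  0.046]
bigbox [ 0.839 -0.467  0.064]
crd1 [0.689 0.138 0.044]
crd2 [ 0.647 -0.187  0.039]
```

View pics/stand.png

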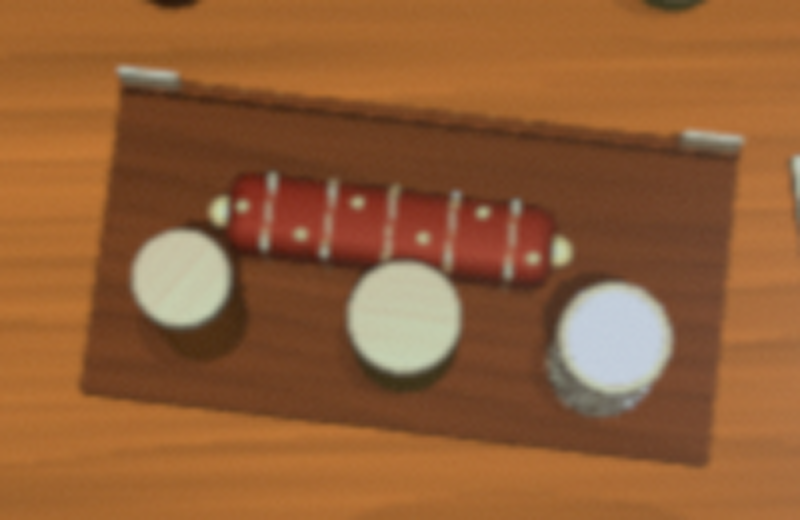

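```bash
cat >> h.py <<'E'
def onplane(d,uv,z):
    K=np.array([[d["fx"],0,d["cx"]],[0,d["fy"],d["cy"]],[0,0,1]])
    p=cv2.undistortPoints(np.array(uv,float).reshape(-1,1,2),K,np.array(d["distortion"])).reshape(-1,2)
    M=cv2.Rodrigues(np.array(d["rvec"],float))[0]
    r=np.c_[p,np.ones(len(p))]@M; o=-M.T@np.array(d["tvec"]).reshape(3)
    return (o+r*((z-o[2])/r[:,2])[:,None])[:,:2]
def blob(m,u,v):
    n,l=cv2.connectedComponents(m.astype(np.uint8)); return l==l[v,u]
def edge(m):
    c=max(cv2.findContours(m.astype(np.uint8),cv2.RETR_EXTERNAL,cv2.CHAIN_APPROX_NONE)[0],key=cv2.contourArea); return c[:,0]
E
python3 - <<'E'
from h import *
d=get_image("top");W=cloud(d);Z=W[...,2]
for n,u,v,h,lo,r in (("tall",275,208,.147,.12,.026),("squat",331,218,.102,.075,.031),("tin",382,225,.112,.095,.030)):
    m=blob(Z>lo,u,v); P=onplane(d,edge(m),h); ys,xs=np.nonzero(m)
    print(n,m.sum(),"medz",np.median(Z[m]).round(4),circ(P,r-.0005),"cen",onplane(d,[[xs.mean(),ys.mean()]],h))
# hsv salami
hsv=cv2.cvtColor(d["image"],cv2.COLOR_RGB2HSV)
m=blob((Z>.035)&(Z<.075)&(cv2.GaussianBlur(Z.astype(np.float32),(1,1),0)>.03),328,196)
mr=cv2.minAreaRect(onplane(d,edge(m),.054).astype(np.float32)*1000);print("sal",mr,m.sum())
for n,u,v,lo,hi,h in (("slab",474,235,.008,.025,.015),("pan",180,240,.06,.09,.07),("board",300,238,.006,.02,.012)):
    m=blob((Z>lo)&(Z<hi),u,v); m=cv2.morphologyEx(m.astype(np.uint8),cv2.MORPH_OPEN,np.ones((3,3)))
    cv2.imwrite(f"pics/m_{n}.png",m*255)
    mr=cv2.minAreaRect(onplane(d,edge(m),h).astype(np.float32)*1000);print(n,mr,m.sum(),np.median(Z[m>0]))
E
```

```text
tall 505 medz 0.1479 (array([0.54891048, 0.10690764]), np.float64(0.001225523439334856)) cen [[0.54881018 0.10690064]]
squat 651 medz 0.1029 (array([ 0.53416443, -0.0094505 ]), np.float64(0.0010368164491804984)) cen [[ 0.53399189 -0.00947474]]
tin 629 medz 0.1136 (array([ 0.51964407, -0.12253989]), np.float64(0.0007379525680459185)) cen [[ 0.5195641  -0.12254877]]
sal ((595.3780517578125, -1.771514892578125), (205.77671813964844, 49.70348358154297), 82.21598815917969) 1671
slab ((508.7022705078125, -338.20648193359375), (290.1734924316406, 171.76792907714844), 6.656670093536377) 8964 0.015984507675505952
pan ((481.29150390625, 336.59649658203125), (260.5874938964844, 164.61166381835938), 4.091354846954346) 8416 0.07173857610819709
board ((575.850341796875, -12.95330810546875), (369.8203430175781, 185.16326904296875), 82.36361694335938) 8008 0.013255463007982887
```

```bash
python3 - <<'E'
from h import *
s=sense();M=R.from_quat(s["ee_rot"]).as_matrix();print(M.round(3)); print("yaw x",np.degrees(np.arctan2(M[1,0],M[0,0])))
d=get_image("top");im=d["image"][:,:,::-1]
cv2.imwrite("pics/pan.png",cv2.resize(im[175:335,125:230],None,fx=3.7,fy=3.7,interpolation=cv2.INTER_CUBIC))
cv2.imwrite("pics/slab.png",cv2.resize(im[160:310,420:530],None,fx=3.9,fy=3.9,interpolation=cv2.INTER_CUBIC))
# salami knots from crop /4 + offset
k=[(230+219/4,140+210/4),(230+562/4,140+250/4)]
P=onplane(d,k,.033);print("knots",P,P.mean(0),np.linalg.norm(P[0]-P[1]))
d2=get_image("scene");cv2.imwrite("pics/sc_stand.png",cv2.resize(d2["image"][220:400,210:420,::-1],None,fx=3.3,fy=3.3,interpolation=cv2.INTER_CUBIC))
E
```

```text
[[ 0.284 -0.    -0.959]
 [ 0.959 -0.001  0.284]
 [-0.001 -1.     0.   ]]
yaw x 73.5078207271119
knots [[ 0.61108189  0.09790985]
 [ 0.58399569 -0.10110148]] [ 0.59753879 -0.00159581] 0.20084613202413074
```

View pics/pan.png

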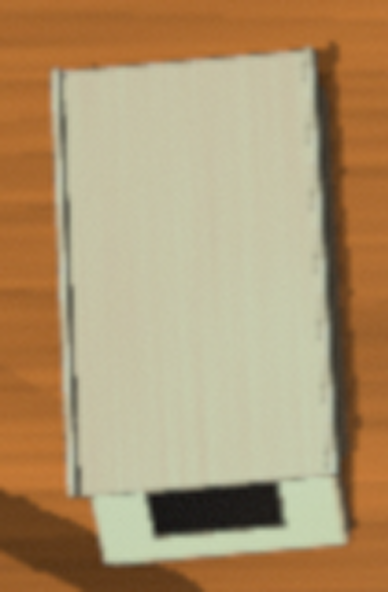

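View pics/sc_stand.png

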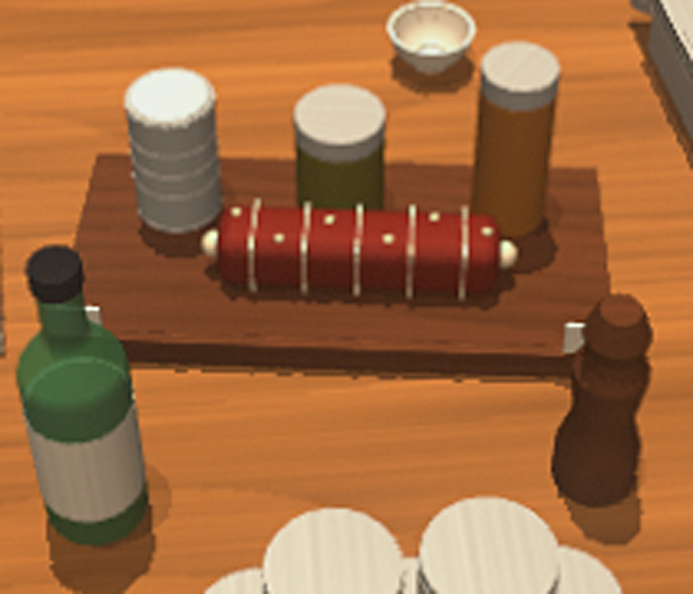

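View pics/slab.png

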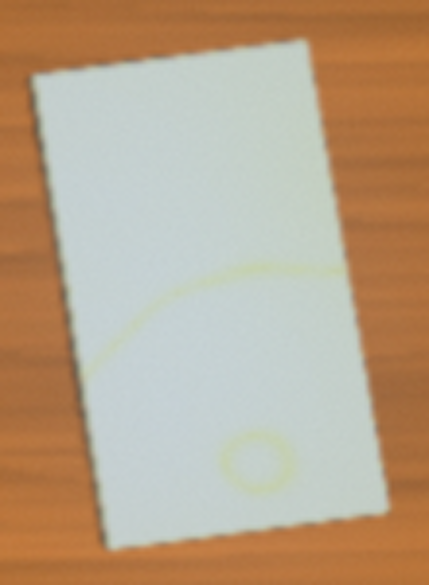

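```bash
cat >> h.py <<'E'
def plan(xyz,yaw=None):
    s=sense();p=s["tcp_pos"];M=R.from_quat(s["ee_rot"]).as_matrix()
    y0=np.degrees(np.arctan2(M[1,0],M[0,0])); 
    d=np.array(xyz)-p
    yw=y0 if yaw is None else yaw
    a=np.radians(yw);A=np.array([[np.cos(a),np.sin(a),0],[0,0,-1],[-np.sin(a),np.cos(a),0]])
    t=A@d*100
    print("at",p.round(4),"yaw",y0.round(1),"tilt",np.degrees(np.arccos(-M[2,1])).round(2),"w",round(s["width"],4),"F",s["force"].round(1),"t",s["t"])
    print(" turn y %.1f; then shift xyz cm"%(((y0-yw)+180)%360-180),t.round(2),"rows",int(np.ceil(np.linalg.norm(t)/6)))
E
python3 -c "
from h import *
plan([.5195,-.1225,.218],82.5)"
```

```text
at [0.156  0.5273 0.2184] yaw 73.5 tilt 0.03 w 0.0931 F [ 0.8 -0.9  0.2] t 0.35
 turn y -9.0; then shift xyz cm [-5.968e+01  4.000e-02 -4.452e+01] rows 13
```

Request:
send_rows(motion=[[8.5,0,0,0,0,-9,0],[8.5,-4,0,-3,0,0,0],[8.5,-4,0,-3,0,0,0],[8.5,-4,0,-3,0,0,0],[8.5,-4,0,-3,0,0,0]], squeeze=25)

```text
t: 0.98
tcp_pos: [0.2547, 0.3518, 0.2188]
ee_rot: [0.532, 0.467, -0.466, -0.531]
force: [0.1, 1.1, 0.0]
width: 0.0848
```

```bash
python3 -c "
from h import *
plan([.5195,-.1225,.218],82.5)"
```

```text
at [0.2547 0.3518 0.2188] yaw 82.5 tilt 0.03 w 0.0848 F [0.1 1.1 0. ] t 0.975
 turn y 0.0; then shift xyz cm [-43.57   0.08 -32.44] rows 10
```

Request:
send_rows(motion=[[8.5,-4.3,0,-3.3,0,0,0],[8.5,-4.3,0,-3.3,0,0,0],[8.5,-4.3,0,-3.3,0,0,0],[8.5,-4.4,0,-3.2,0,0,0],[8.5,-4.4,0,-3.2,0,0,0]])

```text
t: 1.6
tcp_pos: [0.3883, 0.1151, 0.219]
ee_rot: [0.532, 0.467, -0.466, -0.531]
force: [1.1, 0.7, -0.4]
width: 0.085
```

Request:
send_rows(motion=[[8.5,-4.4,0,-3.2,0,0,0],[8.5,-4.4,0,-3.2,0,0,0],[8.5,-4.4,0,-3.2,0,0,0],[8.5,-4.3,0,-3.2,0,0,0],[8.5,-4.3,0,-3.2,0,0,0]])

```text
t: 2.22
tcp_pos: [0.5184, -0.122, 0.2187]
ee_rot: [0.532, 0.466, -0.466, -0.532]
force: [0.6, 0.4, 0.1]
width: 0.0848
```

```bash
python3 - <<'E'
from h import *
d=get_image("wrist");cv2.imwrite("pics/w1.png",d["image"][:,:,::-1])
d=get_image("top");cv2.imwrite("pics/t1.png",d["image"][:,:,::-1])
plan([.5195,-.1225,.078],82.5)
E
```

```text
at [ 0.5198 -0.125   0.2181] yaw 82.3 tilt 0.12 w 0.085 F [-0.1 -0.2  0.5] t 2.325
 turn y -0.2; then shift xyz cm [ 0.25 14.01  0.06] rows 3
```

View pics/w1.png

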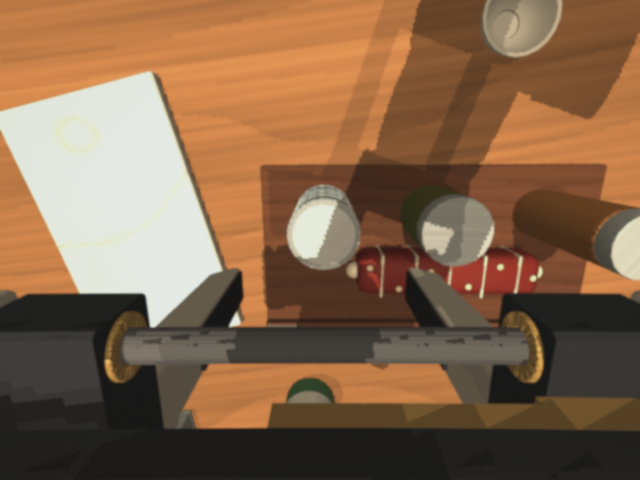

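```bash
python3 - <<'E'
from h import *
d=get_image("wrist");W=cloud(d);Z=W[...,2]
for n,u,v,h,lo,hi,r in (("tin",325,235,.112,.09,.135,.030),("squat",455,230,.102,.08,.125,.031)):
    print(W[v,u])
    m=blob((Z>lo)&(Z<hi),u,v); P=onplane(d,edge(m),h)
    print(n,m.sum(),np.median(Z[m]).round(4),circ(P,r))
plan([.5195,-.1225,.078],82.5)
E
```

```text
[ 0.52062032 -0.12330075  0.1144831 ]
tin 4186 0.1125 (array([ 0.51828476, -0.12147365]), np.float64(0.0006220900940539357))
[ 0.53465748 -0.01318268  0.10104073]
squat 4499 0.1018 (array([ 0.53278569, -0.01086538]), np.float64(0.0019045942899594509))
at [ 0.5184 -0.1225  0.218 ] yaw 82.3 tilt 0.03 w 0.0849 F [-1.2 -0.4 -0.2] t 2.375
 turn y -0.2; then shift xyz cm [ 1.0e-02  1.4e+01 -1.1e-01] rows 3
```

Request:
send_rows(motion=[[8.5,0,5,0,0,0,0],[8.5,0,5,0,0,0,0],[8.5,0,3,0,0,0,0],[8.5,0,1,0,0,0,0],[8.5,0,0,0,0,0,0]])

```text
t: 3.0
tcp_pos: [0.5176, -0.1196, 0.0789]
ee_rot: [-0.531, -0.466, 0.466, 0.532]
force: [0.0, 0.8, -1.0]
width: 0.085
```

Request:
send_rows(motion=[[5,0,0,0,0,0,0],[5,0,0,0,0,0,0],[5,0,0,0,0,0,0],[5,0,0,0,0,0,0],[5,0,0,0,0,0,0]], squeeze=25)

```text
t: 3.62
tcp_pos: [0.5184, -0.1209, 0.0795]
ee_rot: [0.532, 0.466, -0.466, -0.531]
force: [-0.3, -1.9, 6.2]
width: 0.0598
```

```bash
python3 - <<'E'
from h import *
plan([.5195,-.1225,.16])
for i in range(3): get_image("scene")
plan([.596,-.328,.16])
E
```

```text
at [ 0.5184 -0.1209  0.0795] yaw 82.5 tilt 0.11 w 0.0598 F [-0.3 -1.9  6.2] t 3.625
 turn y 0.0; then shift xyz cm [-0.15 -8.05 -0.13] rows 2
at [ 0.5184 -0.1209  0.0795] yaw 82.5 tilt 0.11 w 0.0597 F [-1.  -1.1  5.8] t 3.775
 turn y 0.0; then shift xyz cm [-19.52  -8.05 -10.39] rows 4
```

Request:
send_rows(motion=[[5,0,-1,0,0,0,0],[5,0,-3,0,0,0,0],[5,0,-4,0,0,0,0],[5,-3,-1,-1.6,0,0,0],[5,-4.5,0,-2.4,0,0,0]])

```text
t: 4.4
tcp_pos: [0.5481, -0.1992, 0.1702]
ee_rot: [0.531, 0.467, -0.467, -0.531]
force: [1.7, 0.4, -4.2]
width: 0.0597
```

Request:
send_rows(motion=[[5,-4.5,0,-2.4,0,0,0],[5,-4.5,0,-2.4,0,0,0],[5,-3,0,-1.6,0,0,0],[5,0,0,0,0,0,0],[5,0,4,0,0,0,0]])

```text
t: 5.03
tcp_pos: [0.5971, -0.3281, 0.1312]
ee_rot: [0.534, 0.467, -0.466, -0.53]
force: [1.0, -0.6, -4.1]
width: 0.0596
```

```bash
python3 - <<'E'
from h import *
get_image("scene");get_image("scene")
d=get_image("scene");cv2.imwrite("pics/s2.png",d["image"][:,:,::-1])
plan([.596,-.328,.0835],82.5)
E
```

```text
at [ 0.5933 -0.3246  0.1259] yaw 82.5 tilt 0.46 w 0.0596 F [-0.2  0.3 -2.6] t 5.175
 turn y 0.0; then shift xyz cm [-0.3   4.24 -0.31] rows 1
```

View pics/s2.png

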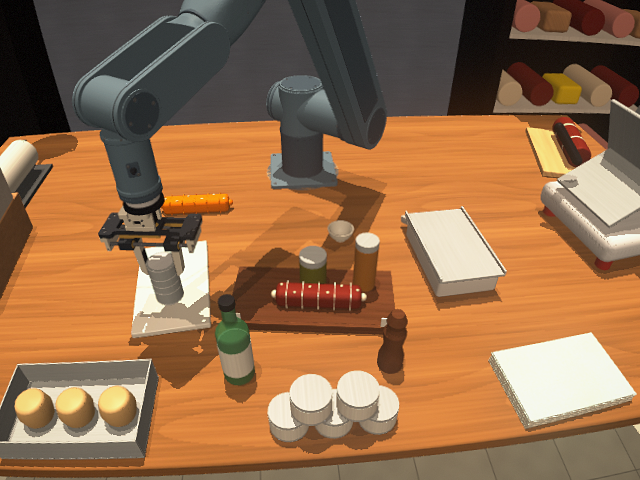

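Request:
send_rows(motion=[[5,0,2,0,0,0,0],[5,0,1.2,0,0,0,0],[5,0,0.6,0,0,0,0],[5,0,0.3,0,0,0,0],[5,0,0,0,0,0,0]])

```text
t: 5.8
tcp_pos: [0.5956, -0.3272, 0.088]
ee_rot: [0.532, 0.466, -0.466, -0.531]
force: [0.1, 0.4, -2.8]
width: 0.0597
```

```bash
python3 - <<'E'
from h import *
get_image("scene");get_image("scene")
plan([.596,-.328,.0825],82.5)
E
```

```text
at [ 0.5957 -0.3274  0.0882] yaw 82.5 tilt 0.05 w 0.0595 F [-0.5  0.7 -2.7] t 5.9
 turn y 0.0; then shift xyz cm [-0.06  0.57 -0.04] rows 1
```

Request:
send_rows(motion=[[5,0,0.3,0,0,0,0],[5,0,0.2,0,0,0,0],[5,0,0.1,0,0,0,0],[5,0,0,0,0,0,0]])

```text
t: 6.4
tcp_pos: [0.5957, -0.3273, 0.0826]
ee_rot: [0.532, 0.466, -0.466, -0.531]
force: [-0.4, 0.3, 4.5]
width: 0.0597
```

Request:
send_rows(motion=[[7,0,0,0,0,0,0],[8.5,0,0,0,0,0,0],[8.5,0,0,0,0,0,0],[8.5,0,-3,0,0,0,0],[8.5,0,-5,0,0,0,0]])

```text
t: 7.02
tcp_pos: [0.5942, -0.3263, 0.16]
ee_rot: [-0.53, -0.466, 0.467, 0.533]
force: [-0.4, -0.0, 0.9]
width: 0.0851
```

Request:
send_rows(motion=[[8.5,0,-5,0,0,0,0],[8.5,0,0,0,0,0,0]])

```text
t: 7.28
tcp_pos: [0.5977, -0.3288, 0.2174]
ee_rot: [0.535, 0.467, -0.466, -0.528]
force: [-0.4, -0.5, -0.0]
width: 0.0846
```

```bash
python3 - <<'E'
from h import *
d=get_image("top");cv2.imwrite("pics/t2.png",d["image"][:,:,::-1])
d=get_image("wrist");cv2.imwrite("pics/w2.png",d["image"][:,:,::-1])
plan([.534,-.0095,.212],82.5)
E
```

```text
at [ 0.5955 -0.3272  0.2119] yaw 82.5 tilt 0.06 w 0.0851 F [ 0.2 -0.2  0.2] t 7.375
 turn y 0.0; then shift xyz cm [ 3.070e+01 -1.000e-02  1.025e+01] rows 6
```

View pics/w2.png

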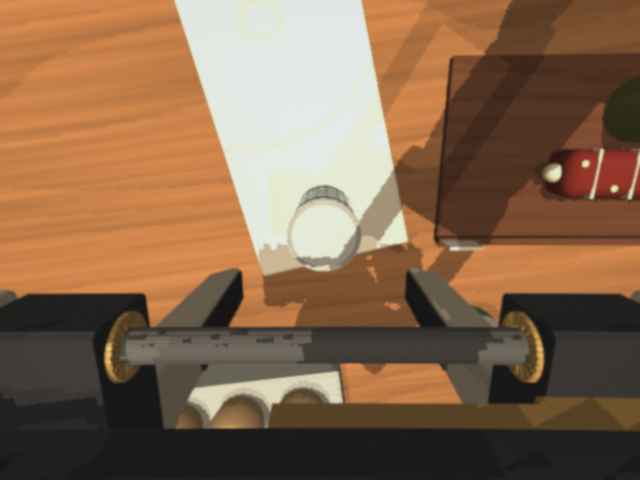

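Request:
send_rows(motion=[[8.5,4.4,0,1.5,0,0,0],[8.5,4.4,0,1.5,0,0,0],[8.5,4.4,0,1.5,0,0,0],[8.5,4.4,0,1.5,0,0,0],[8.5,4.4,0,1.5,0,0,0]])

```text
t: 8.0
tcp_pos: [0.5482, -0.0974, 0.2094]
ee_rot: [-0.53, -0.466, 0.467, 0.533]
force: [-0.2, 0.4, -0.2]
width: 0.0848
```

Request:
send_rows(motion=[[8.5,4.4,0,1.5,0,0,0],[8.5,4.2,0,1.2,0,0,0],[8.5,0,0,0,0,0,0],[8.5,0,0,0,0,0,0]])

```text
t: 8.5
tcp_pos: [0.5337, -0.0106, 0.2104]
ee_rot: [-0.531, -0.466, 0.467, 0.532]
force: [0.4, -0.6, 0.2]
width: 0.0847
```

```bash
python3 - <<'E'
from h import *
d=get_image("wrist");cv2.imwrite("pics/w3.png",d["image"][:,:,::-1]);W=cloud(d);Z=W[...,2]
plan([.5335,-.010,.075],82.5)
for n,u,v,h,lo,hi,r in (("squat",325,235,.102,.08,.125,.031),):
    print(W[v,u])
    m=blob((Z>lo)&(Z<hi),u,v); P=onplane(d,edge(m),h)
    print(n,m.sum(),np.median(Z[m]).round(4),circ(P,r))
E
```

```text
at [ 0.534  -0.0111  0.2106] yaw 82.5 tilt 0.1 w 0.0851 F [ 0.1 -0.4  0. ] t 8.55
 turn y -0.0; then shift xyz cm [ 0.11 13.56  0.06] rows 3
[ 0.5355803  -0.00886044  0.10141512]
squat 4245 0.1019 (array([ 0.53332797, -0.00774761]), np.float64(0.000703642693890198))
```

View pics/w3.png

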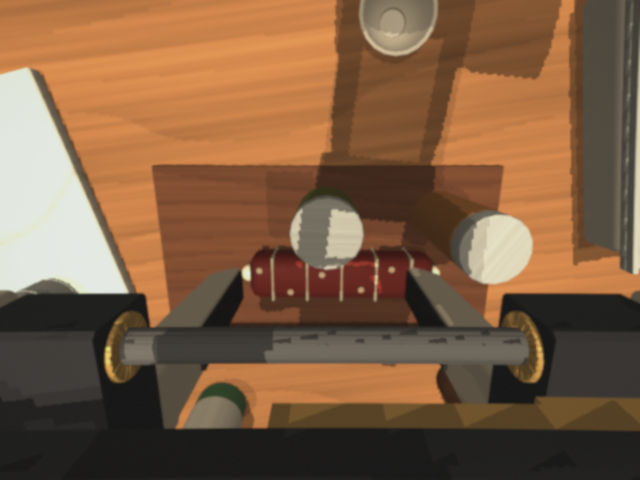

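Request:
send_rows(motion=[[8.5,0.2,5,0,0,0,0],[8.5,0,5,0,0,0,0],[8.5,0,2.5,0,0,0,0],[8.5,0,1,0,0,0,0],[8.5,0,0,0,0,0,0]])

```text
t: 9.18
tcp_pos: [0.5345, -0.0093, 0.0763]
ee_rot: [-0.532, -0.466, 0.466, 0.532]
force: [-0.3, 0.1, -0.3]
width: 0.0848
```

Request:
send_rows(motion=[[5,0,0,0,0,0,0],[5,0,0,0,0,0,0],[5,0,0,0,0,0,0],[5,0,0,0,0,0,0],[5,0,0,0,0,0,0]])

```text
t: 9.8
tcp_pos: [0.535, -0.0087, 0.0775]
ee_rot: [0.532, 0.467, -0.466, -0.531]
force: [-0.8, -0.1, 5.4]
width: 0.061
```

```bash
python3 - <<'E'
from h import *
plan([.509,-.338,.17])
E
```

```text
at [ 0.535  -0.0087  0.0775] yaw 82.5 tilt 0.09 w 0.061 F [-0.8 -0.1  5.4] t 9.8
 turn y 0.0; then shift xyz cm [-32.99  -9.25  -1.71] rows 6
```

Request:
send_rows(motion=[[5,0,-1,0,0,0,0],[5,0,-3,0,0,0,0],[5,0,-4,0,0,0,0],[5,-3,-1,0,0,0,0],[5,-4.5,0,-0.3,0,0,0]])

```text
t: 10.42
tcp_pos: [0.5279, -0.0829, 0.168]
ee_rot: [0.531, 0.467, -0.467, -0.531]
force: [0.7, -0.4, -4.0]
width: 0.0612
```

Request:
send_rows(motion=[[5,-4.8,0,-0.3,0,0,0],[5,-4.8,0,-0.3,0,0,0],[5,-4.8,0,-0.3,0,0,0],[5,-4.8,0,-0.3,0,0,0],[5,-4.3,0,-0.2,0,0,0]])

```text
t: 11.05
tcp_pos: [0.5103, -0.3194, 0.1663]
ee_rot: [-0.531, -0.466, 0.466, 0.532]
force: [0.3, 0.7, -3.5]
width: 0.0616
```

Request:
send_rows(motion=[[5,-2,0,0,0,0,0],[5,0,0,0,0,0,0],[5,0,4,0,0,0,0],[5,0,3,0,0,0,0],[5,0,0,0,0,0,0]])

```text
t: 11.68
tcp_pos: [0.5069, -0.3343, 0.0942]
ee_rot: [-0.529, -0.467, 0.467, 0.534]
force: [-0.5, 0.0, -2.9]
width: 0.0617
```

```bash
python3 - <<'E'
from h import *
plan([.509,-.338,.0805],82.5)
d=get_image("scene");cv2.imwrite("pics/s3.png",d["image"][:,:,::-1])
plan([.509,-.338,.0805],82.5)
E
```

```text
at [ 0.5069 -0.3343  0.0942] yaw 82.6 tilt 0.41 w 0.0617 F [-0.5  0.  -2.9] t 11.675
 turn y 0.1; then shift xyz cm [-0.34  1.37 -0.25] rows 1
at [ 0.5081 -0.3357  0.0961] yaw 82.6 tilt 0.18 w 0.0614 F [ 0.1 -0.2 -2.9] t 11.725
 turn y 0.1; then shift xyz cm [-0.21  1.56 -0.12] rows 1
```

View pics/s3.png

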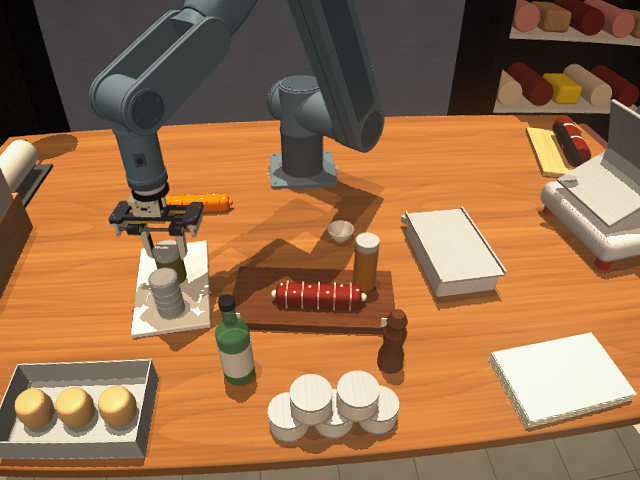

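The squat jar is held over the slab at (170,255), the tin stands at (165,293), and the salami hasn't moved.

Request:
send_rows(motion=[[5,0,0.9,0,0,0,0],[5,0,0.4,0,0,0,0],[5,0,0.2,0,0,0,0],[5,0,0.1,0,0,0,0],[5,0,0,0,0,0,0]])

```text
t: 12.35
tcp_pos: [0.5083, -0.338, 0.0808]
ee_rot: [0.532, 0.466, -0.466, -0.532]
force: [-1.0, 1.4, -2.2]
width: 0.0618
```

Request:
send_rows(motion=[[5,0,0.1,0,0,0,0],[5,0,0,0,0,0,0]])

```text
t: 12.6
tcp_pos: [0.5085, -0.3381, 0.0806]
ee_rot: [0.532, 0.466, -0.466, -0.531]
force: [-2.4, 2.2, 4.5]
width: 0.0616
```

Request:
send_rows(motion=[[7,0,0,0,0,0,0],[8.5,0,0,0,0,0,0],[8.5,0,0,0,0,0,0],[8.5,0,-3,0,0,0,0],[8.5,0,-5,0,0,0,0]])

```text
t: 13.22
tcp_pos: [0.5073, -0.3369, 0.1583]
ee_rot: [-0.53, -0.466, 0.466, 0.533]
force: [0.5, -0.4, 0.8]
width: 0.0849
```

Request:
send_rows(motion=[[8.5,0,-5,0,0,0,0],[8.5,0,-2,0,0,0,0],[8.5,0,0,0,0,0,0]])

```text
t: 13.6
tcp_pos: [0.5091, -0.3386, 0.2316]
ee_rot: [0.533, 0.466, -0.466, -0.53]
force: [-0.4, 0.1, 0.3]
width: 0.0849
```

```bash
python3 - <<'E'
from h import *
get_image("wrist")
plan([.549,.107,.23],82.5)
E
```

```text
at [ 0.5084 -0.338   0.2297] yaw 82.5 tilt 0.05 w 0.0851 F [-0.4  0.   0.6] t 13.65
 turn y 0.0; then shift xyz cm [ 4.465e+01 -3.000e-02  1.780e+00] rows 8
```

Request:
send_rows(motion=[[8,5,0,0.2,0,0,0],[8,5,0,0.2,0,0,0],[8,5,0,0.2,0,0,0],[8,5,0,0.2,0,0,0],[8,5,0,0.2,0,0,0]])

```text
t: 14.28
tcp_pos: [0.53, -0.0868, 0.2275]
ee_rot: [-0.531, -0.466, 0.467, 0.533]
force: [0.6, -0.3, -0.3]
width: 0.0801
```

Request:
send_rows(motion=[[8,5,0,0.2,0,0,0],[8,5,0,0.2,0,0,0],[8,5,0,0.2,0,0,0],[8,4.6,0,0.2,0,0,0],[8,0,0,0,0,0,0]])

```text
t: 14.9
tcp_pos: [0.5474, 0.1097, 0.2274]
ee_rot: [-0.529, -0.467, 0.468, 0.532]
force: [0.0, -1.2, -0.1]
width: 0.08
```

```bash
python3 - <<'E'
from h import *
get_image("top")
d=get_image("wrist");cv2.imwrite("pics/w4.png",d["image"][:,:,::-1]);W=cloud(d);Z=W[...,2]
for n,u,v,h,lo,hi,r in (("tall",325,240,.147,.125,.17,.026),):
    print(W[v,u])
    m=blob((Z>lo)&(Z<hi),u,v); P=onplane(d,edge(m),h)
    print(n,m.sum(),np.median(Z[m]).round(4),circ(P,r))
plan([.549,.107,.078],82.5)
E
```

```text
[0.54582952 0.11000684 0.14667967]
tall 3668 0.1469 (array([0.54779548, 0.10989709]), np.float64(0.000810541521896256))
at [0.5477 0.1068 0.2279] yaw 82.6 tilt 0.18 w 0.0801 F [ 0.1 -0.6 -0.5] t 15.0
 turn y 0.1; then shift xyz cm [ 0.04 14.99 -0.12] rows 3
```

View pics/w4.png

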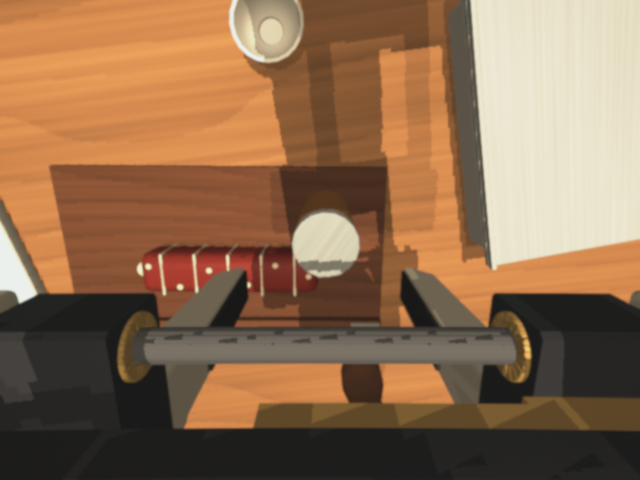

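Request:
send_rows(motion=[[8,0.1,5,-0.1,0,0,0],[8,0,5,0,0,0,0],[8,0,4,0,0,0,0],[8,0,1,0,0,0,0],[8,0,0,0,0,0,0]])

```text
t: 15.62
tcp_pos: [0.5498, 0.1065, 0.0796]
ee_rot: [-0.532, -0.466, 0.466, 0.532]
force: [0.1, -0.4, 0.5]
width: 0.0799
```

Request:
send_rows(motion=[[4.5,0,0,0,0,0,0],[4.5,0,0,0,0,0,0],[4.5,0,0,0,0,0,0],[4.5,0,0,0,0,0,0],[4.5,0,0,0,0,0,0]])

```text
t: 16.25
tcp_pos: [0.5503, 0.1078, 0.0804]
ee_rot: [0.532, 0.467, -0.466, -0.531]
force: [-0.5, 1.0, 5.2]
width: 0.0517
```

```bash
python3 - <<'E'
from h import *
plan([.421,-.348,.17])
E
```

```text
at [0.5503 0.1078 0.0804] yaw 82.5 tilt 0.09 w 0.0517 F [-0.5  1.   5.2] t 16.25
 turn y 0.0; then shift xyz cm [-46.87  -8.96   6.89] rows 9
```

Request:
send_rows(motion=[[4.5,0,-1,0,0,0,0],[4.5,0,-3,0,0,0,0],[4.5,0,-4,0,0,0,0],[4.5,-3,-2,0.4,0,0,0],[4.5,-4.4,0,0.7,0,0,0]])

```text
t: 16.88
tcp_pos: [0.5298, 0.0354, 0.1813]
ee_rot: [0.532, 0.468, -0.466, -0.53]
force: [0.1, -0.1, -4.6]
width: 0.0514
```

Request:
send_rows(motion=[[4.5,-4.8,0,0.7,0,0,0],[4.5,-4.8,0,0.7,0,0,0],[4.5,-4.8,0,0.7,0,0,0],[4.5,-4.8,0,0.7,0,0,0],[4.5,-4.8,0,0.7,0,0,0]])

```text
t: 17.5
tcp_pos: [0.4618, -0.1989, 0.1793]
ee_rot: [-0.531, -0.466, 0.466, 0.532]
force: [0.2, 0.3, -4.0]
width: 0.0517
```

Request:
send_rows(motion=[[4.5,-4.8,0,0.7,0,0,0],[4.5,-4.8,0,0.7,0,0,0],[4.5,-3.8,0,0.6,0,0,0],[4.5,-2,0,0.3,0,0,0],[4.5,0,0,0,0,0,0]])

```text
t: 18.12
tcp_pos: [0.4197, -0.348, 0.1791]
ee_rot: [-0.532, -0.466, 0.466, 0.533]
force: [0.4, 1.7, -4.6]
width: 0.0516
```

```bash
python3 - <<'E'
from h import *
get_image("scene")
plan([.421,-.348,.0834],82.5)
E
```

```text
at [ 0.42   -0.3468  0.1792] yaw 82.5 tilt 0.12 w 0.0511 F [-0.1  0.2 -4.6] t 18.175
 turn y -0.0; then shift xyz cm [-0.1   9.58 -0.11] rows 2
```

Request:
send_rows(motion=[[4.5,0,3,0,0,0,0],[4.5,0,4,0,0,0,0],[4.5,0,1.5,0,0,0,0],[4.5,0,0.4,0,0,0,0],[4.5,0,0.2,0,0,0,0]])

```text
t: 18.8
tcp_pos: [0.4212, -0.3478, 0.0897]
ee_rot: [0.532, 0.466, -0.466, -0.531]
force: [0.3, -0.4, -4.8]
width: 0.0514
```

Request:
send_rows(motion=[[4.5,0,0.2,0,0,0,0],[4.5,0,0.2,0,0,0,0],[4.5,0,0,0,0,0,0]])

```text
t: 19.18
tcp_pos: [0.4203, -0.3476, 0.0849]
ee_rot: [0.532, 0.466, -0.466, -0.532]
force: [-0.3, -0.1, -4.4]
width: 0.0515
```

Request:
send_rows(motion=[[4.5,0,0.1,0,0,0,0],[4.5,0,0.1,0,0,0,0],[4.5,0,0,0,0,0,0]])

```text
t: 19.55
tcp_pos: [0.4204, -0.3476, 0.0835]
ee_rot: [0.532, 0.466, -0.466, -0.531]
force: [-0.8, 1.5, 3.7]
width: 0.0513
```

Request:
send_rows(motion=[[6,0,0,0,0,0,0],[8,0,0,0,0,0,0],[8,0,0,0,0,0,0],[8,0,-3,0,0,0,0],[8,0,-5,0,0,0,0]])

```text
t: 20.18
tcp_pos: [0.4194, -0.3465, 0.1617]
ee_rot: [-0.53, -0.466, 0.466, 0.533]
force: [0.4, -0.9, -0.2]
width: 0.0793
```

Request:
send_rows(motion=[[7,0,-5,0,0,0,0],[7,0,-3,0,0,0,0],[7,0,0,0,0,0,0]])

```text
t: 20.55
tcp_pos: [0.4213, -0.3487, 0.2453]
ee_rot: [0.534, 0.466, -0.466, -0.53]
force: [-0.1, 0.1, -0.4]
width: 0.07
```

```bash
python3 - <<'E'
from h import *
d=get_image("top");cv2.imwrite("pics/t5.png",d["image"][:,:,::-1]);W=cloud(d);Z=W[...,2]
cv2.imwrite("pics/t5c.png",cv2.resize(d["image"][140:310,230:530,::-1],None,fx=2.6,fy=2.6))
m=blob((Z>.035)&(Z<.08),328,196)
print(cv2.minAreaRect(onplane(d,edge(m),.054).astype(np.float32)*1000),m.sum())
plan([.5965,-.0017,.245],-7.7)
E
```

```text
((594.9646606445312, -1.7107391357421875), (205.76214599609375, 49.214080810546875), 82.35061645507812) 1698
at [ 0.4206 -0.3478  0.2431] yaw 82.5 tilt 0.11 w 0.0702 F [ 0. -0.  0.] t 20.6
 turn y 90.2; then shift xyz cm [12.8  -0.19 36.66] rows 7
```

View pics/t5c.png

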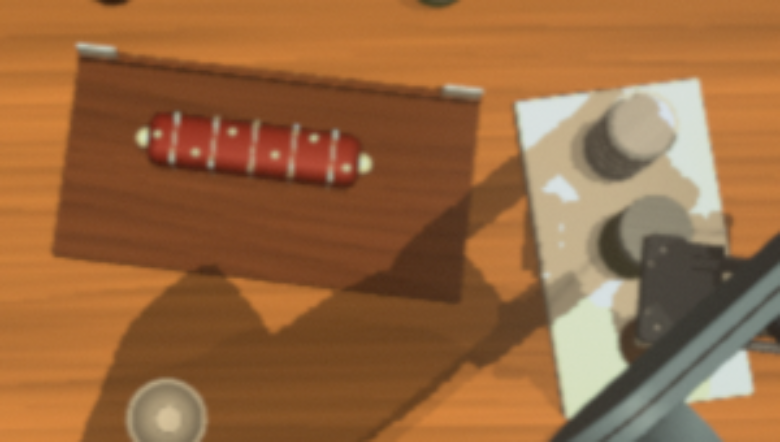

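Request:
send_rows(motion=[[7,0,0,0,0,10,0],[7,0,0,0,0,10,0],[7,0,0,0,0,10,0],[7,0,0,0,0,10,0],[7,0,0,0,0,10,0]])

```text
t: 21.22
tcp_pos: [0.4196, -0.3467, 0.2401]
ee_rot: [-0.678, -0.195, 0.197, 0.681]
force: [0.3, 0.0, -0.3]
width: 0.0696
```

Request:
send_rows(motion=[[7,0,0,0,0,10,0],[7,0,0,0,0,10,0],[7,0,0,0,0,10,0],[7,0,0,0,0,10,0],[7,0,0,0,0,0,0]])

```text
t: 21.85
tcp_pos: [0.4197, -0.3468, 0.2405]
ee_rot: [-0.705, 0.047, -0.045, 0.707]
force: [0.2, -0.1, 0.2]
width: 0.0701
```

```bash
python3 - <<'E'
from h import *
get_image("top")
plan([.5957,-.0017,.245],-7.6)
E
```

```text
at [ 0.4198 -0.3469  0.2409] yaw -7.3 tilt 0.18 w 0.0698 F [ 0.3 -0.4 -0.1] t 21.9
 turn y 0.3; then shift xyz cm [12.87 -0.41 36.55] rows 7
```

Request:
send_rows(motion=[[7,1.6,0,4.6,0,0,0],[7,1.6,0,4.6,0,0,0],[7,1.6,0,4.6,0,0,0],[7,1.6,0,4.6,0,0,0],[7,1.6,0,4.6,0,0,0]])

```text
t: 22.52
tcp_pos: [0.5298, -0.1283, 0.2419]
ee_rot: [-0.706, 0.045, -0.045, 0.706]
force: [0.9, -0.5, 0.1]
width: 0.0698
```

Request:
send_rows(motion=[[7,1.6,0,4.6,0,0,0],[7,1.6,0,4.6,0,0,0],[7,1.6,0,4.3,0,0,0],[7,0,0,0,0,0,0],[7,0,0,0,0,0,0]])

```text
t: 23.15
tcp_pos: [0.5943, -0.0025, 0.2418]
ee_rot: [0.706, -0.046, 0.045, -0.706]
force: [0.8, -0.0, -0.4]
width: 0.0699
```

```bash
python3 - <<'E'
from h import *
d=get_image("top");cv2.imwrite("pics/t6c.png",cv2.resize(d["image"][100:310,200:540,::-1],None,fx=2.3,fy=2.3))
d=get_image("wrist");cv2.imwrite("pics/w6.png",d["image"][:,:,::-1])
plan([.5957,-.0017,.019],-7.6)
E
```

```text
at [ 0.5943 -0.0034  0.2423] yaw -7.5 tilt 0.05 w 0.0699 F [ 0.1 -0.4 -0.8] t 23.25
 turn y 0.1; then shift xyz cm [ 0.12 22.33  0.18] rows 4
```

View pics/w6.png

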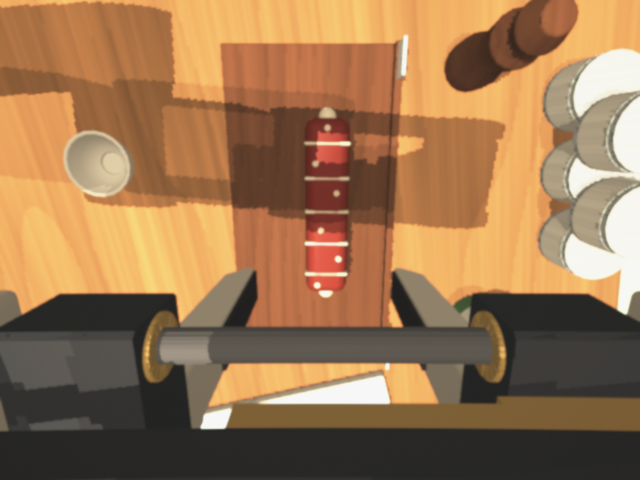

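View pics/t6c.png

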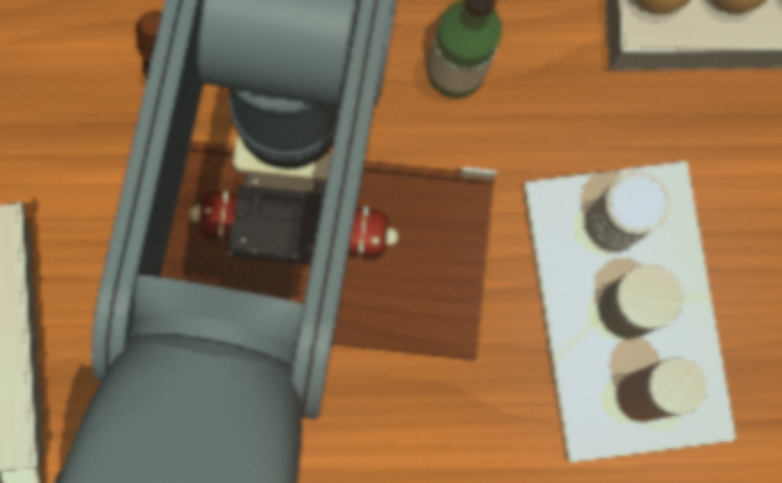

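```bash
python3 - <<'E'
from h import *
d=get_image("wrist");W=cloud(d);Z=W[...,2]
m=blob((Z>.038)&(Z<.075),327,200)
print(cv2.minAreaRect(onplane(d,edge(m),.045).astype(np.float32)*1000),m.sum())
k=onplane(d,[(327,112),(326,293)],.033);print(k,k.mean(0),np.linalg.norm(k[0]-k[1]))
c=onplane(d,[(304,205),(349,205)],.045);print(c,c.mean(0))
E
```

```text
((596.8532104492188, 1.6160354614257812), (203.59298706054688, 46.68903732299805), 82.22307586669922) 7366
[[ 0.61083939  0.09969529]
 [ 0.58352803 -0.10228659]] [ 0.59718371 -0.00129565] 0.20381999938518486
[[0.57389175 0.00823065]
 [0.62202805 0.00188877]] [0.5979599  0.00505971]
```

Request:
send_rows(motion=[[7,0.2,5,0.3,0,0,0],[7,0,6,0,0,0,0],[7,0,5,0,0,0,0],[7,0,3,0,0,0,0],[7,0,0,0,0,0,0]])

```text
t: 23.92
tcp_pos: [0.5949, -0.0004, 0.0503]
ee_rot: [-0.705, 0.049, -0.045, 0.706]
force: [0.0, 0.2, 0.0]
width: 0.07
```

Request:
send_rows(motion=[[7,0,1.5,0,0,0,0],[7,0,1,0,0,0,0],[7,0,0.6,0,0,0,0],[7,0,0,0,0,0,0]])

```text
t: 24.42
tcp_pos: [0.597, 0.0005, 0.0215]
ee_rot: [-0.706, 0.046, -0.046, 0.706]
force: [-0.4, 0.0, 1.0]
width: 0.0698
```

Request:
send_rows(motion=[[7,0,0.2,0,0,0,0],[4,0,0,0,0,0,0],[4,0,0,0,0,0,0],[4,0,0,0,0,0,0],[4,0,0,0,0,0,0]], squeeze=35)

```text
t: 25.05
tcp_pos: [0.5973, 0.0004, 0.0198]
ee_rot: [-0.706, 0.046, -0.046, 0.706]
force: [0.2, 0.6, 0.9]
width: 0.0459
```

Request:
send_rows(motion=[[4,0,0,0,0,0,0],[4,0,-1,0,0,0,0],[4,0,-2,0,0,0,0],[4,0,-4,0,0,0,0],[4,0,-4,0,0,0,0]])

```text
t: 25.68
tcp_pos: [0.5963, 0.0005, 0.1302]
ee_rot: [-0.706, 0.047, -0.045, 0.706]
force: [0.3, 0.7, -4.0]
width: 0.046
```

```bash
python3 - <<'E'
from h import *
d=get_image("wrist");cv2.imwrite("pics/w7.png",d["image"][:,:,::-1])
plan([.481,.335,.19],-7.6)
E
```

```text
at [5.996e-01 1.000e-04 1.366e-01] yaw -7.5 tilt 0.44 w 0.0457 F [ 2.7  0.4 -0.5] t 25.725
 turn y 0.1; then shift xyz cm [-16.19  -5.34  31.63] rows 6
```

View pics/w7.png

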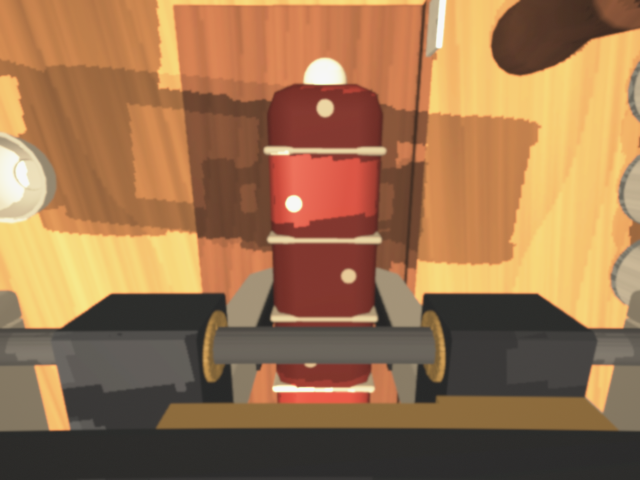

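Request:
send_rows(motion=[[4,0,-3,0,0,0,0],[4,-2,-3,3,0,0,0],[4,-2,0,4,0,0,0],[4,-2,0,4,0,0,0],[4,-2,0,4,0,0,0]])

```text
t: 26.35
tcp_pos: [0.5362, 0.1607, 0.1891]
ee_rot: [0.706, -0.047, 0.046, -0.706]
force: [-0.0, 0.2, -4.1]
width: 0.0452
```

Request:
send_rows(motion=[[4,-2,0,4,0,0,0],[4,-2,0,4,0,0,0],[4,-2,0,4,0,0,0],[4,-2.2,0,4.4,0,0,0],[4,0,0,0,0,0,0]])

```text
t: 26.98
tcp_pos: [0.4752, 0.3357, 0.1889]
ee_rot: [-0.706, 0.045, -0.044, 0.706]
force: [-1.2, -0.9, -4.7]
width: 0.0456
```

Request:
send_rows(motion=[[4,0,0,0,0,6,0],[4,0,0,0,0,10,0],[4,0,0,0,0,10,0],[4,0,0,0,0,10,0],[4,0,0,0,0,10,0]])

```text
t: 27.6
tcp_pos: [0.4774, 0.3317, 0.189]
ee_rot: [0.631, -0.32, 0.32, -0.63]
force: [-0.1, -0.4, -5.2]
width: 0.0459
```

Request:
send_rows(motion=[[4,0,0,0,0,10,0],[4,0,0,0,0,10,0],[4,0,0,0,0,8,0],[4,0,0,0,0,4,0],[4,0,0,0,0,0,0]])

```text
t: 28.22
tcp_pos: [0.4774, 0.3319, 0.1891]
ee_rot: [0.52, -0.48, 0.48, -0.519]
force: [0.2, -1.5, -4.2]
width: 0.0462
```

```bash
python3 - <<'E'
from h import *
get_image("scene")
d=get_image("top");cv2.imwrite("pics/t8.png",d["image"][:,:,::-1])
d=get_image("wrist");cv2.imwrite("pics/w8.png",d["image"][:,:,::-1])
plan([.483,.335,.079],-85.8)
E
```

```text
at [0.4775 0.3324 0.1894] yaw -85.4 tilt 0.03 w 0.0456 F [ 0.3  0.1 -4.9] t 28.375
 turn y 0.4; then shift xyz cm [-0.22 11.04  0.57] rows 2
```

View pics/w8.png

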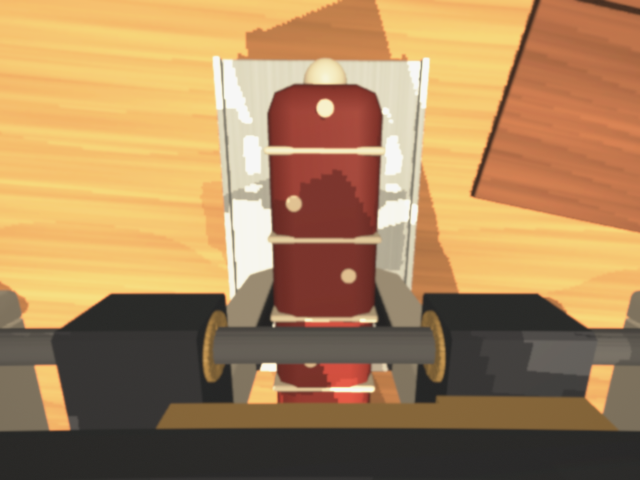

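View pics/t8.png

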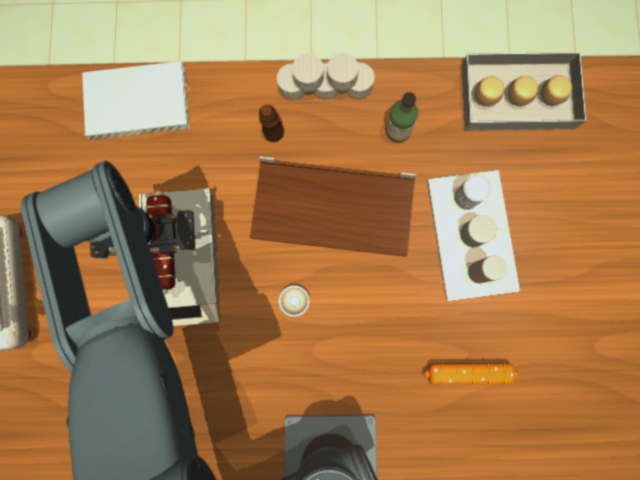

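```bash
python3 - <<'E'
from h import *
d=get_image("wrist")
print("far rim corners",onplane(d,[(213,58),(429,58)],.078),"far end",onplane(d,[(300,60),(400,60)],.07))
print("rims lower",onplane(d,[(227,250),(413,250)],.078))
k=onplane(d,[(325,60)],.189+.014);print("knot tip far",k)
d=get_image("top"); 
m=[(125+x/3.7,175+y/3.7) for x,y in ((53,70),(314,50),(70,495),(337,475))]
P=onplane(d,m,.078);print(P,P.mean(0))
E
```

```text
far rim corners [[0.60241924 0.42506055]
 [0.61508854 0.26647019]] far end [[0.60811315 0.36181506]
 [0.61404335 0.28606296]]
rims lower [[0.4548206  0.41415354]
 [0.46731602 0.25622857]]
knot tip far [[0.5807169  0.34117905]]
[[0.60376798 0.42268417]
 [0.61334266 0.26294208]
 [0.34639245 0.40429637]
 [0.35596414 0.24552781]] [0.47986681 0.33386261]
```

Request:
send_rows(motion=[[4,-0.3,3,0.5,0,0,0],[4,0,4,0,0,0,0],[4,0,2.5,0,0,0,0],[4,0,0.8,0,0,0,0],[4,0,0,0,0,0,0]])

```text
t: 29.1
tcp_pos: [0.4824, 0.3363, 0.0867]
ee_rot: [0.519, -0.48, 0.48, -0.519]
force: [0.3, 0.7, -3.6]
width: 0.0456
```

Request:
send_rows(motion=[[4,0,0.3,0,0,0,0],[4,0,0.2,0,0,0,0],[4,0,0.1,0,0,0,0],[4,0,0,0,0,0,0]])

```text
t: 29.6
tcp_pos: [0.4823, 0.3363, 0.0808]
ee_rot: [-0.519, 0.48, -0.48, 0.519]
force: [0.6, -0.7, -4.9]
width: 0.0456
```

Request:
send_rows(motion=[[4,0,0.1,0,0,0,0],[4,0,0.1,0,0,0,0],[4,0,0,0,0,0,0]])

```text
t: 29.98
tcp_pos: [0.4821, 0.3362, 0.0785]
ee_rot: [0.519, -0.48, 0.48, -0.519]
force: [-0.5, 0.1, -3.8]
width: 0.046
```

Request:
send_rows(motion=[[4,0,0.1,0,0,0,0],[4,0,0,0,0,0,0]])

```text
t: 30.22
tcp_pos: [0.4824, 0.3363, 0.0778]
ee_rot: [-0.519, 0.48, -0.48, 0.519]
force: [0.2, -0.2, -2.7]
width: 0.0458
```

Request:
send_rows(motion=[[4,0,0.1,0,0,0,0],[4,0,0,0,0,0,0]])

```text
t: 30.48
tcp_pos: [0.4824, 0.3363, 0.0778]
ee_rot: [-0.519, 0.48, -0.48, 0.52]
force: [-1.4, -1.4, 4.6]
width: 0.046
```

Contact, so I'll release. The jaws stay within the rims at opening 7.

Request:
send_rows(motion=[[5.5,0,0,0,0,0,0],[7,0,0,0,0,0,0],[7,0,0,0,0,0,0],[7,0,0,0,0,0,0],[7,0,-3,0,0,0,0]])

```text
t: 31.1
tcp_pos: [0.4805, 0.3354, 0.1045]
ee_rot: [0.521, -0.481, 0.479, -0.517]
force: [0.6, 0.1, 0.4]
width: 0.07
```

Request:
send_rows(motion=[[7,0,-4,0,0,0,0],[7,0,-5,0,0,0,0],[7,0,-4,0,0,0,0],[7,0,0,0,0,0,0]])

```text
t: 31.6
tcp_pos: [0.4841, 0.3371, 0.2407]
ee_rot: [-0.517, 0.479, -0.481, 0.522]
force: [0.1, 0.0, 0.1]
width: 0.0697
```

```bash
python3 - <<'E'
from h import *
get_image("scene")
d=get_image("wrist");cv2.imwrite("pics/w9.png",d["image"][:,:,::-1]);W=cloud(d);Z=W[...,2]
print(W[200,325])
m=blob((Z>.095)&(Z<.14),325,200)
print(cv2.minAreaRect(onplane(d,edge(m),.103).astype(np.float32)*1000),m.sum(),np.median(Z[m]))
plan([.42,-.348,.235],82.5)
E
```

```text
[0.50773118 0.33856912 0.11158294]
((483.3865661621094, 337.49005126953125), (203.1167755126953, 47.401878356933594), 4.197239875793457) 10408 0.11140580471113301
at [0.4821 0.3362 0.2364] yaw -85.5 tilt 0.0 w 0.07 F [-0.2  0.7 -1. ] t 31.7
 turn y -168.0; then shift xyz cm [-68.64   0.14  -2.77] rows 12
```

View pics/w9.png

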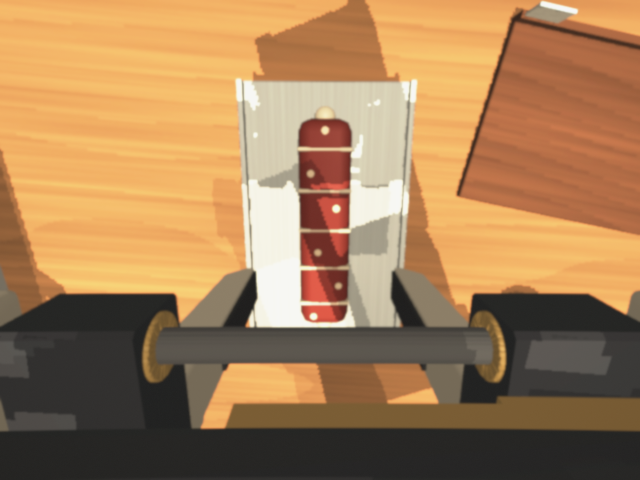

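Request:
send_rows(motion=[[7,0,0,0,0,10,0],[7,0,0,0,0,2,0],[7,0,0,0,0,0,0]])

```text
t: 32.08
tcp_pos: [0.4817, 0.336, 0.2354]
ee_rot: [-0.468, 0.531, -0.531, 0.466]
force: [0.1, -0.3, -0.1]
width: 0.0698
```

```bash
python3 - <<'E'
from h import *
get_image("scene")
d=get_image("top");W=cloud(d);Z=W[...,2]
im=d["image"];cv2.imwrite("pics/t10c.png",cv2.resize(im[150:310,400:540,::-1],None,fx=3.7,fy=3.7))
for n,u,v,h,lo,r in (("tall",493,268,.15,.12,.026),("squat",482,229,.105,.08,.031),("tin",477,189,.115,.095,.030)):
    m=blob(Z>lo,u,v); P=onplane(d,edge(m),h)
    print(n,m.sum(),"medz",np.median(Z[m]).round(4),circ(P,r-.0005))
plan([.42,-.348,.235],-97.5)
E
```

```text
tall 572 medz 0.1506 (array([ 0.41888122, -0.34198864]), np.float64(0.0022384237655042327))
squat 703 medz 0.1056 (array([ 0.50696328, -0.33374098]), np.float64(0.00186731414230591))
tin 660 medz 0.1161 (array([ 0.59569002, -0.32543218]), np.float64(0.002020508197771479))
at [0.482  0.3361 0.236 ] yaw -97.4 tilt 0.07 w 0.0698 F [0.3 0.4 0.2] t 32.175
 turn y 0.1; then shift xyz cm [68.64  0.1   2.78] rows 12
```

Request:
send_rows(motion=[[8,5,0,0.2,0,0,0],[8,5,0,0.2,0,0,0],[8,5,0,0.2,0,0,0],[8,5,0,0.2,0,0,0],[8,5,0,0.2,0,0,0]])

```text
t: 32.8
tcp_pos: [0.4592, 0.0856, 0.2367]
ee_rot: [0.467, -0.531, 0.531, -0.467]
force: [0.2, -0.8, 0.4]
width: 0.08
```

Request:
send_rows(motion=[[8,5,0,0.2,0,0,0],[8,5,0,0.2,0,0,0],[8,5,0,0.2,0,0,0],[8,5,0,0.2,0,0,0],[8,5,0,0.2,0,0,0]])

```text
t: 33.42
tcp_pos: [0.4366, -0.1637, 0.2368]
ee_rot: [0.467, -0.531, 0.531, -0.467]
force: [0.7, 0.0, 0.7]
width: 0.0799
```

Request:
send_rows(motion=[[8,5,0,0.2,0,0,0],[8,5,0,0.2,0,0,0],[8,5,0,0.2,0,0,0],[8,3.4,0,0.2,0,0,0],[8,0,0,0,0,0,0]])

```text
t: 34.05
tcp_pos: [0.4202, -0.3478, 0.236]
ee_rot: [-0.466, 0.532, -0.532, 0.466]
force: [-1.1, 0.1, -0.9]
width: 0.0799
```

```bash
python3 - <<'E'
from h import *
get_image("scene");get_image("scene")
d=get_image("wrist");cv2.imwrite("pics/w11.png",d["image"][:,:,::-1]);W=cloud(d);Z=W[...,2]
plan([.4204,-.3476,.0834],-97.5)
for n,u,v,h,lo,hi,r in (("tall",325,240,.15,.125,.17,.026),):
    print(W[v,u])
    m=blob((Z>lo)&(Z<hi),u,v); P=onplane(d,edge(m),h)
    print(n,m.sum(),np.median(Z[m]).round(4),circ(P,r))
E
```

```text
at [ 0.4208 -0.3446  0.2365] yaw -97.4 tilt 0.06 w 0.0804 F [-0.2 -0.   0. ] t 34.2
 turn y 0.1; then shift xyz cm [ 0.3  15.31  0.  ] rows 3
[ 0.42014655 -0.34495641  0.1499667 ]
tall 3570 0.1499 (array([ 0.42238993, -0.34623627]), np.float64(0.0008282997422631304))
```

View pics/w11.png

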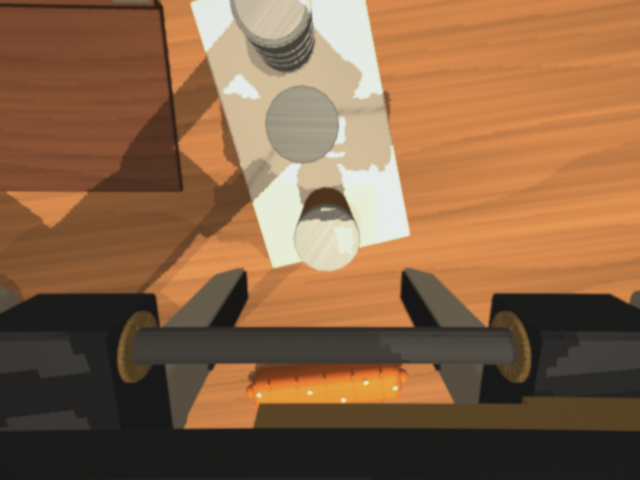

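Request:
send_rows(motion=[[8,0.2,5,0,0,0,0],[8,0,5,0,0,0,0],[8,0,4,0,0,0,0],[8,0,1.3,0,0,0,0],[8,0,0,0,0,0,0]], squeeze=25)

```text
t: 34.83
tcp_pos: [0.4209, -0.3468, 0.0839]
ee_rot: [-0.467, 0.532, -0.531, 0.467]
force: [0.1, 0.1, 0.9]
width: 0.0797
```

Request:
send_rows(motion=[[4.5,0,0,0,0,0,0],[4.5,0,0,0,0,0,0],[4.5,0,0,0,0,0,0],[4.5,0,0,0,0,0,0],[4.5,0,0,0,0,0,0]])

```text
t: 35.45
tcp_pos: [0.4209, -0.3478, 0.0844]
ee_rot: [0.466, -0.531, 0.532, -0.466]
force: [-0.2, 1.0, 6.1]
width: 0.0517
```

```bash
python3 - <<'E'
from h import *
plan([.5503,.1078,.17])
E
```

```text
at [ 0.4209 -0.3478  0.0844] yaw -97.5 tilt 0.06 w 0.0517 F [-0.2  1.   6.1] t 35.45
 turn y 0.0; then shift xyz cm [-46.85  -8.56   6.89] rows 9
```

Request:
send_rows(motion=[[4.5,0,-1,0,0,0,0],[4.5,0,-3,0,0,0,0],[4.5,0,-4,0,0,0,0],[4.5,-3,-2,0.4,0,0,0],[4.5,-4.4,0,0.7,0,0,0]])

```text
t: 36.08
tcp_pos: [0.4417, -0.2766, 0.1854]
ee_rot: [0.466, -0.531, 0.533, -0.466]
force: [1.8, 0.3, -5.2]
width: 0.0515
```

Request:
send_rows(motion=[[4.5,-4.8,0,0.7,0,0,0],[4.5,-4.8,0,0.7,0,0,0],[4.5,-4.8,0,0.7,0,0,0],[4.5,-4.8,0,0.7,0,0,0],[4.5,-4.8,0,0.7,0,0,0]])

```text
t: 36.7
tcp_pos: [0.5068, -0.0407, 0.1834]
ee_rot: [-0.466, 0.532, -0.531, 0.466]
force: [0.8, -0.2, -3.7]
width: 0.0516
```

Request:
send_rows(motion=[[4.5,-4.8,0,0.7,0,0,0],[4.5,-4.8,0,0.7,0,0,0],[4.5,-3.8,0,0.6,0,0,0],[4.5,-2,0,0.3,0,0,0],[4.5,0,0,0,0,0,0]])

```text
t: 37.33
tcp_pos: [0.5497, 0.1082, 0.1832]
ee_rot: [-0.467, 0.531, -0.531, 0.466]
force: [0.4, -0.4, -4.4]
width: 0.0515
```

```bash
python3 - <<'E'
from h import *
get_image("scene");get_image("scene")
d=get_image("scene");cv2.imwrite("pics/s12.png",d["image"][:,:,::-1])
plan([.5508,.1078,.0814],-97.5)
E
```

```text
at [0.5496 0.1063 0.1834] yaw -97.5 tilt 0.07 w 0.0516 F [ 0.1  0.5 -4.6] t 37.475
 turn y -0.0; then shift xyz cm [-0.17 10.2   0.1 ] rows 2
```

View pics/s12.png

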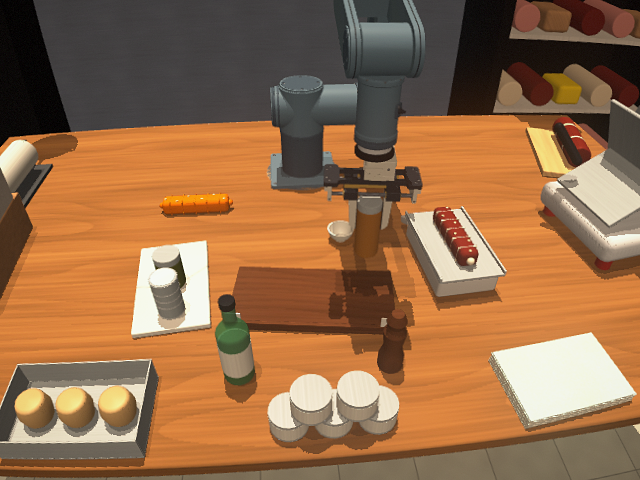

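The jar is held over its spot, and the salami lies on the pan at (455,235). Lowering.

Request:
send_rows(motion=[[4.5,-0.1,4,0.1,0,0,0],[4.5,0,4,0,0,0,0],[4.5,0,1.2,0,0,0,0],[4.5,0,0.4,0,0,0,0],[4.5,0,0,0,0,0,0]])

```text
t: 38.1
tcp_pos: [0.5521, 0.1079, 0.0889]
ee_rot: [0.466, -0.531, 0.532, -0.467]
force: [-0.0, 0.3, -3.9]
width: 0.0515
```

Request:
send_rows(motion=[[4.5,0,0.2,0,0,0,0],[4.5,0,0.1,0,0,0,0],[4.5,0,0,0,0,0,0]])

```text
t: 38.48
tcp_pos: [0.5512, 0.1084, 0.0849]
ee_rot: [0.466, -0.531, 0.532, -0.466]
force: [0.1, -0.4, -4.7]
width: 0.0518
```

Request:
send_rows(motion=[[4.5,0,0.2,0,0,0,0],[4.5,0,0.1,0,0,0,0],[4.5,0,0,0,0,0,0]])

```text
t: 38.85
tcp_pos: [0.5511, 0.1083, 0.0816]
ee_rot: [-0.466, 0.532, -0.532, 0.466]
force: [1.1, 0.3, -3.6]
width: 0.0515
```

Request:
send_rows(motion=[[4.5,0,0.1,0,0,0,0],[4.5,0,0,0,0,0,0]])

```text
t: 39.1
tcp_pos: [0.5514, 0.1083, 0.0815]
ee_rot: [0.466, -0.531, 0.532, -0.467]
force: [-2.5, -0.3, 4.6]
width: 0.0515
```

Request:
send_rows(motion=[[6,0,0,0,0,0,0],[8,0,0,0,0,0,0],[8,0,0,0,0,0,0],[8,0,-3,0,0,0,0],[8,0,-5,0,0,0,0]])

```text
t: 39.72
tcp_pos: [0.5497, 0.1082, 0.1596]
ee_rot: [-0.468, 0.533, -0.53, 0.465]
force: [0.8, 0.8, -0.1]
width: 0.0795
```

Request:
send_rows(motion=[[8.5,0,-5,0,0,0,0],[8.5,0,-2,0,0,0,0],[8.5,0,0,0,0,0,0]])

```text
t: 40.1
tcp_pos: [0.5522, 0.1083, 0.2324]
ee_rot: [0.465, -0.531, 0.533, -0.467]
force: [-0.4, -0.3, -0.7]
width: 0.085
```

```bash
python3 - <<'E'
from h import *
get_image("scene")
plan([.5084,-.338,.23],-97.5)
E
```

```text
at [0.5512 0.1083 0.2307] yaw -97.5 tilt 0.05 w 0.0852 F [-0.  -0.8 -0.2] t 40.15
 turn y 0.0; then shift xyz cm [44.81  0.07  1.58] rows 8
```

Request:
send_rows(motion=[[8.5,5,0,0.2,0,0,0],[8.5,5,0,0.2,0,0,0],[8.5,5,0,0.2,0,0,0],[8.5,5,0,0.2,0,0,0],[8.5,5,0,0.2,0,0,0]])

```text
t: 40.78
tcp_pos: [0.5272, -0.142, 0.2284]
ee_rot: [-0.467, 0.533, -0.53, 0.466]
force: [0.5, 0.3, 0.4]
width: 0.0849
```

Request:
send_rows(motion=[[8.5,5,0,0.2,0,0,0],[8.5,5,0,0.2,0,0,0],[8.5,5,0,0.2,0,0,0],[8.5,4.8,0,0,0,0,0],[8.5,0,0,0,0,0,0]])

```text
t: 41.4
tcp_pos: [0.5069, -0.3407, 0.2276]
ee_rot: [-0.465, 0.534, -0.531, 0.465]
force: [0.5, 1.2, -0.1]
width: 0.085
```

```bash
python3 - <<'E'
from h import *
get_image("scene");
d=get_image("top");cv2.imwrite("pics/t13c.png",cv2.resize(d["image"][100:310,230:540,::-1],None,fx=2.5,fy=2.5))
d=get_image("wrist");cv2.imwrite("pics/w13.png",d["image"][:,:,::-1]);W=cloud(d);Z=W[...,2]
for n,u,v,h,lo,hi,r in (("squat",325,235,.105,.085,.13,.031),):
    print(W[v,u])
    m=blob((Z>lo)&(Z<hi),u,v); P=onplane(d,edge(m),h)
    print(n,m.sum(),np.median(Z[m]).round(4),circ(P,r))
plan([.5085,-.3381,.0805],-97.5)
E
```

```text
[ 0.50110712 -0.33634355  0.10450556]
squat 3843 0.1049 (array([ 0.51014109, -0.33713409]), np.float64(0.0006529652910605049))
at [ 0.5082 -0.3368  0.2291] yaw -97.5 tilt 0.18 w 0.0852 F [-0.1  0.2  0.3] t 41.55
 turn y 0.0; then shift xyz cm [ 0.13 14.86  0.05] rows 3
```

View pics/t13c.png

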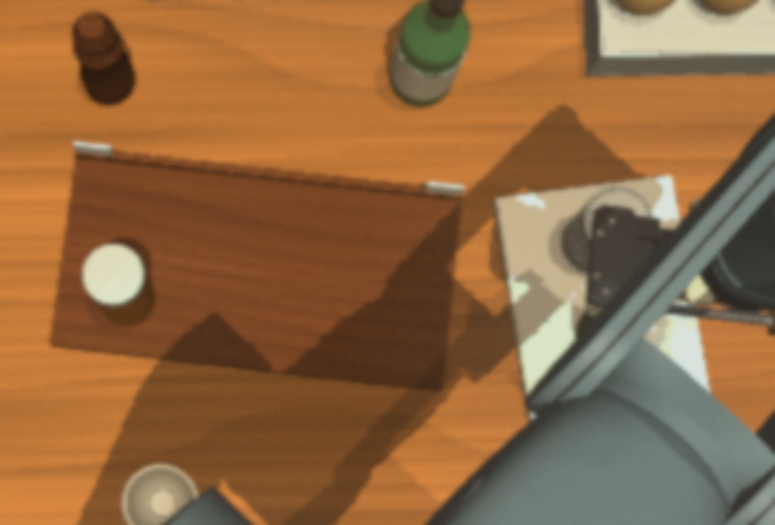

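The tall jar is back at its place (crop 113,275). Next I'll grip the squat jar.

Request:
send_rows(motion=[[8.5,0.1,5,0,0,0,0],[8.5,0,5,0,0,0,0],[8.5,0,3.8,0,0,0,0],[8.5,0,1,0,0,0,0],[8.5,0,0,0,0,0,0]])

```text
t: 42.18
tcp_pos: [0.5088, -0.3381, 0.0829]
ee_rot: [-0.467, 0.531, -0.531, 0.467]
force: [-0.2, 0.0, -0.0]
width: 0.0848
```

Request:
send_rows(motion=[[5,0,0,0,0,0,0],[5,0,0,0,0,0,0],[5,0,0,0,0,0,0],[5,0,0,0,0,0,0],[5,0,0,0,0,0,0]])

```text
t: 42.8
tcp_pos: [0.509, -0.3393, 0.0838]
ee_rot: [0.466, -0.531, 0.532, -0.466]
force: [0.3, 1.8, 5.4]
width: 0.0616
```

```bash
python3 - <<'E'
from h import *
plan([.535,-.0087,.17])
E
```

```text
at [ 0.509  -0.3393  0.0838] yaw -97.5 tilt 0.11 w 0.0616 F [0.3 1.8 5.4] t 42.8
 turn y 0.0; then shift xyz cm [-33.11  -8.62  -1.74] rows 6
```

Request:
send_rows(motion=[[5,0,-1,0,0,0,0],[5,0,-3,0,0,0,0],[5,0,-4,0,0,0,0],[5,-3,-1,0,0,0,0],[5,-4.5,0,-0.3,0,0,0]])

```text
t: 43.42
tcp_pos: [0.5156, -0.265, 0.1739]
ee_rot: [0.466, -0.531, 0.533, -0.466]
force: [0.7, 0.2, -2.9]
width: 0.0614
```

Request:
send_rows(motion=[[5,-4.8,0,-0.3,0,0,0],[5,-4.8,0,-0.3,0,0,0],[5,-4.8,0,-0.3,0,0,0],[5,-4.8,0,-0.3,0,0,0],[5,-4.3,0,-0.2,0,0,0]])

```text
t: 44.05
tcp_pos: [0.5314, -0.0277, 0.1726]
ee_rot: [-0.467, 0.532, -0.531, 0.466]
force: [0.1, -0.5, -3.8]
width: 0.0615
```

Request:
send_rows(motion=[[5,-2,0,0,0,0,0],[5,0,0,0,0,0,0],[5,0,4,0,0,0,0],[5,0,3,0,0,0,0],[5,0,0,0,0,0,0]])

```text
t: 44.68
tcp_pos: [0.5323, -0.0102, 0.1004]
ee_rot: [-0.467, 0.533, -0.53, 0.465]
force: [-0.1, -0.1, -2.6]
width: 0.0614
```

```bash
python3 - <<'E'
from h import *
get_image("scene");get_image("scene")
plan([.5353,-.009,.0808],-97.5)
E
```

```text
at [ 0.535  -0.0105  0.1033] yaw -97.5 tilt 0.02 w 0.0617 F [ 0.3 -0.4 -3. ] t 44.775
 turn y -0.0; then shift xyz cm [-0.15  2.25  0.01] rows 1
```

Request:
send_rows(motion=[[5,-0.1,1,0,0,0,0],[5,0,0.6,0,0,0,0],[5,0,0.3,0,0,0,0],[5,0,0.1,0,0,0,0],[5,0,0,0,0,0,0]])

```text
t: 45.4
tcp_pos: [0.5348, -0.0085, 0.0827]
ee_rot: [0.466, -0.532, 0.532, -0.466]
force: [-0.1, -0.2, -3.1]
width: 0.0617
```

Request:
send_rows(motion=[[5,0,0.1,0,0,0,0],[5,0,0,0,0,0,0]])

```text
t: 45.65
tcp_pos: [0.5348, -0.0085, 0.0817]
ee_rot: [0.466, -0.532, 0.532, -0.466]
force: [0.5, -1.1, -2.4]
width: 0.0615
```

Request:
send_rows(motion=[[5,0,0.1,0,0,0,0],[5,0,0,0,0,0,0]])

```text
t: 45.9
tcp_pos: [0.5349, -0.0086, 0.0809]
ee_rot: [0.466, -0.531, 0.532, -0.466]
force: [-1.1, 0.4, -0.8]
width: 0.0617
```

Request:
send_rows(motion=[[5,0,0.1,0,0,0,0],[5,0,0,0,0,0,0]])

```text
t: 46.15
tcp_pos: [0.5353, -0.0086, 0.0808]
ee_rot: [0.466, -0.531, 0.532, -0.467]
force: [-2.1, 1.5, 6.4]
width: 0.0614
```

Request:
send_rows(motion=[[7,0,0,0,0,0,0],[8.5,0,0,0,0,0,0],[8.5,0,0,0,0,0,0],[8.5,0,-3,0,0,0,0],[8.5,0,-5,0,0,0,0]])

```text
t: 46.78
tcp_pos: [0.5332, -0.0083, 0.1586]
ee_rot: [-0.467, 0.533, -0.53, 0.465]
force: [0.5, -0.7, -0.7]
width: 0.0848
```

Request:
send_rows(motion=[[8.5,0,-5,0,0,0,0],[8.5,0,-1.5,0,0,0,0],[8.5,0,0,0,0,0,0]])

```text
t: 47.15
tcp_pos: [0.5351, -0.0087, 0.2251]
ee_rot: [0.466, -0.531, 0.532, -0.467]
force: [-0.0, 0.1, -0.8]
width: 0.0853
```

```bash
python3 - <<'E'
from h import *
get_image("scene")
d=get_image("wrist");cv2.imwrite("pics/w14.png",d["image"][:,:,::-1])
plan([.5957,-.3273,.225],-97.5)
E
```

```text
at [ 0.5337 -0.0084  0.2229] yaw -97.5 tilt 0.17 w 0.0854 F [-1.1  0.6 -0.2] t 47.25
 turn y 0.0; then shift xyz cm [30.81 -0.21 10.3 ] rows 6
```

View pics/w14.png

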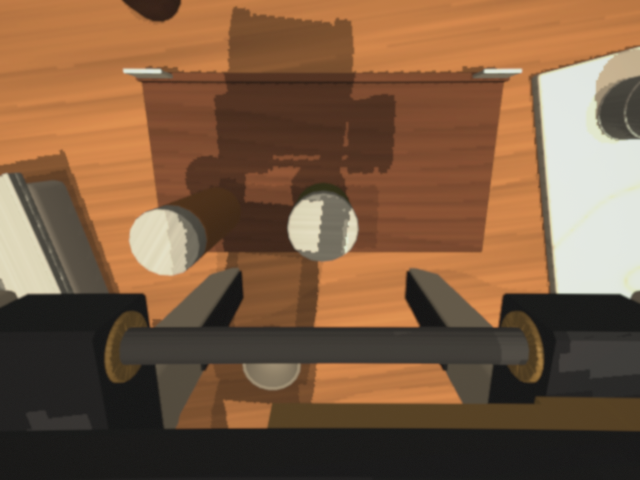

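Both jars stand upright: tall at (168,240), squat at (323,225). The tin is next.

Request:
send_rows(motion=[[8.5,4.4,0,1.5,0,0,0],[8.5,4.4,0,1.5,0,0,0],[8.5,4.4,0,1.5,0,0,0],[8.5,4.4,0,1.5,0,0,0],[8.5,4.4,0,1.5,0,0,0]])

```text
t: 47.88
tcp_pos: [0.5797, -0.2374, 0.2219]
ee_rot: [-0.467, 0.533, -0.53, 0.466]
force: [-0.2, -0.3, 0.0]
width: 0.0854
```

Request:
send_rows(motion=[[8.5,4.4,0,1.5,0,0,0],[8.5,4.4,0,1.2,0,0,0],[8.5,0,0,0,0,0,0],[8.5,0,0,0,0,0,0]])

```text
t: 48.38
tcp_pos: [0.595, -0.3263, 0.2224]
ee_rot: [-0.466, 0.533, -0.53, 0.466]
force: [0.4, 0.4, 0.3]
width: 0.0848
```

```bash
python3 - <<'E'
from h import *
get_image("scene");
d=get_image("wrist");cv2.imwrite("pics/w15.png",d["image"][:,:,::-1]);W=cloud(d);Z=W[...,2]
for n,u,v,h,lo,hi,r in (("tin",325,230,.115,.095,.14,.030),):
    print(W[v,u])
    m=blob((Z>lo)&(Z<hi),u,v); P=onplane(d,edge(m),h)
    print(n,m.sum(),np.median(Z[m]).round(4),circ(P,r))
plan([.5957,-.3273,.0825],-97.5)
E
```

```text
[ 0.59700405 -0.32593858  0.11479351]
tin 4144 0.1155 (array([ 0.59838892, -0.32743138]), np.float64(0.0005203137178767973))
at [ 0.5955 -0.3256  0.2237] yaw -97.4 tilt 0.12 w 0.0853 F [ 0.7  0.5 -0. ] t 48.475
 turn y 0.1; then shift xyz cm [ 0.16 14.12  0.05] rows 3
```

Request:
send_rows(motion=[[8.5,0.1,5,0.1,0,0,0],[8.5,0,5,0,0,0,0],[8.5,0,3,0,0,0,0],[8.5,0,1,0,0,0,0],[8.5,0,0,0,0,0,0]])

```text
t: 49.1
tcp_pos: [0.5968, -0.3276, 0.085]
ee_rot: [-0.467, 0.531, -0.531, 0.467]
force: [0.4, -0.8, 0.9]
width: 0.085
```

Request:
send_rows(motion=[[5,0,0,0,0,0,0],[5,0,0,0,0,0,0],[5,0,0,0,0,0,0],[5,0,0,0,0,0,0],[5,0,0,0,0,0,0]])

```text
t: 49.72
tcp_pos: [0.597, -0.3287, 0.0857]
ee_rot: [0.466, -0.531, 0.532, -0.466]
force: [-0.6, 0.8, 6.5]
width: 0.0593
```

```bash
python3 - <<'E'
from h import *
plan([.5188,-.1212,.17],-97.5)
E
```

```text
at [ 0.597  -0.3287  0.0857] yaw -97.5 tilt 0.09 w 0.0593 F [-0.6  0.8  6.5] t 49.725
 turn y 0.0; then shift xyz cm [-19.55  -8.43 -10.46] rows 4
```

Request:
send_rows(motion=[[5,0,-1,0,0,0,0],[5,0,-3,0,0,0,0],[5,0,-4,0,0,0,0],[5,-3,-1,-1.6,0,0,0],[5,-4.5,0,-2.4,0,0,0]])

```text
t: 50.35
tcp_pos: [0.5669, -0.2494, 0.1754]
ee_rot: [0.466, -0.531, 0.533, -0.466]
force: [0.7, -0.1, -2.9]
width: 0.0592
```

Request:
send_rows(motion=[[5,-4.5,0,-2.4,0,0,0],[5,-4.5,0,-2.4,0,0,0],[5,-3,0,-1.6,0,0,0],[5,0,0,0,0,0,0],[5,0,4,0,0,0,0]])

```text
t: 50.98
tcp_pos: [0.5218, -0.1229, 0.1373]
ee_rot: [0.465, -0.529, 0.534, -0.468]
force: [0.5, 0.1, -4.1]
width: 0.0593
```

Request:
send_rows(motion=[[5,0,2,0,0,0,0],[5,0,0,0,0,0,0]])

```text
t: 51.22
tcp_pos: [0.5177, -0.1217, 0.1129]
ee_rot: [-0.467, 0.533, -0.53, 0.465]
force: [-0.6, -0.3, -3.3]
width: 0.0598
```

```bash
python3 - <<'E'
from h import *
get_image("scene");get_image("scene")
plan([.5197,-.1212,.0827],-97.5)
E
```

```text
at [ 0.5194 -0.1223  0.1151] yaw -97.5 tilt 0.03 w 0.0598 F [ 0.4 -0.2 -3.2] t 51.325
 turn y -0.0; then shift xyz cm [-0.11  3.24  0.01] rows 1
```

Request:
send_rows(motion=[[5,-0.1,1.6,0,0,0,0],[5,0,0.9,0,0,0,0],[5,0,0.4,0,0,0,0],[5,0,0.1,0,0,0,0],[5,0,0,0,0,0,0]])

```text
t: 51.95
tcp_pos: [0.5192, -0.1206, 0.0848]
ee_rot: [0.466, -0.531, 0.532, -0.466]
force: [0.9, -0.0, -3.7]
width: 0.0597
```

Request:
send_rows(motion=[[5,0,0.1,0,0,0,0],[5,0,0.1,0,0,0,0],[5,0,0,0,0,0,0]])

```text
t: 52.32
tcp_pos: [0.5191, -0.1205, 0.0827]
ee_rot: [0.466, -0.532, 0.532, -0.466]
force: [-0.6, -0.2, -3.9]
width: 0.0595
```

Request:
send_rows(motion=[[5,0,0.1,0,0,0,0],[5,0,0,0,0,0,0]])

```text
t: 52.58
tcp_pos: [0.5192, -0.1205, 0.0826]
ee_rot: [0.466, -0.531, 0.532, -0.466]
force: [-1.6, 1.5, 4.9]
width: 0.0597
```

Request:
send_rows(motion=[[7,0,0,0,0,0,0],[8.5,0,0,0,0,0,0],[8.5,0,0,0,0,0,0],[8.5,0,-3,0,0,0,0],[8.5,0,-5,0,0,0,0]])

```text
t: 53.2
tcp_pos: [0.5177, -0.12, 0.1607]
ee_rot: [-0.467, 0.533, -0.53, 0.466]
force: [1.0, 0.3, -0.4]
width: 0.0852
```

Request:
send_rows(motion=[[8.5,0,-5,0,0,0,0],[8.5,0,-3,0,0,0,0],[8.5,2,0,0,0,0,0],[8.5,5,0,-2,0,0,0],[8.5,5,0,-3,0,0,0]])

```text
t: 53.82
tcp_pos: [0.4525, -0.2344, 0.2396]
ee_rot: [-0.467, 0.532, -0.53, 0.466]
force: [0.9, -0.9, 0.1]
width: 0.0849
```

Request:
send_rows(motion=[[8.5,5,0,-3,0,0,0],[8.5,5,0,-3,0,0,0],[8.5,3,0,-3,0,0,0],[8.5,0,0,0,0,0,0],[8.5,0,0,0,0,0,0]])

```text
t: 54.45
tcp_pos: [0.3472, -0.3499, 0.2404]
ee_rot: [-0.466, 0.533, -0.531, 0.466]
force: [0.6, -0.2, -0.3]
width: 0.0852
```

```bash
python3 - <<'E'
from h import *
get_image("scene");get_image("scene")
d=get_image("scene");cv2.imwrite("pics/s20.png",d["image"][:,:,::-1])
d=get_image("top");cv2.imwrite("pics/t20.png",d["image"][:,:,::-1]);W=cloud(d);Z=W[...,2]
for n,u,v,h,lo,r in (("tall",275,208,.147,.12,.026),("squat",331,218,.102,.075,.031),("tin",382,225,.112,.095,.030)):
    m=blob(Z>lo,u,v); P=onplane(d,edge(m),h)
    print(n,m.sum(),"medz",np.median(Z[m]).round(4),circ(P,r-.0005))
u,v=178,243;print(Z[v,u-30:u+30:4].round(3))
m=(Z>.094)&(Z<.14);n,l,st,_=cv2.connectedComponentsWithStats(m.astype(np.uint8))
for i in range(1,n):
    if 800<st[i][4]<4000: print(st[i],cv2.minAreaRect(onplane(d,edge(l==i),.103).astype(np.float32)*1000))
for n,(u,v) in dict(dish=(293,300),mill=(268,113),oil=(407,100)).items(): print(n,W[v,u].round(3))
plan([0,0,0])
E
```

```text
tall 507 medz 0.1477 (array([0.54832571, 0.10683025]), np.float64(0.0013729876380015563))
squat 646 medz 0.1032 (array([ 0.53337416, -0.0080374 ]), np.float64(0.0008306687171804663))
tin 629 medz 0.1134 (array([ 0.51879495, -0.12023984]), np.float64(0.0008250956265130621))
[0.073 0.076 0.075 0.078 0.115 0.114 0.113 0.115 0.115 0.097 0.073 0.069
 0.071 0.07  0.068]
[ 160  199   27   96 1937] ((480.9466552734375, 336.1724548339844), (209.57147216796875, 52.216697692871094), 4.266317844390869)
[   0  216   16  132 1301] ((411.906494140625, 698.0642700195312), (287.0747375488281, 32.95731735229492), 3.752556562423706)
dish [0.363 0.082 0.006]
mill [0.763 0.124 0.147]
oil [ 0.761 -0.169  0.213]
at [ 0.3484 -0.3493  0.2414] yaw -97.4 tilt 0.02 w 0.085 F [-0.7  0.2  0.6] t 54.65
 turn y 0.0; then shift xyz cm [-30.17  24.14 -39.03] rows 10
```

View pics/t20.png

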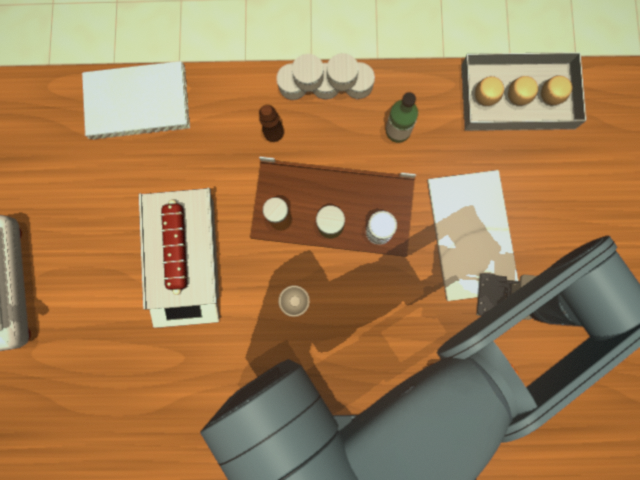

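View pics/s20.png

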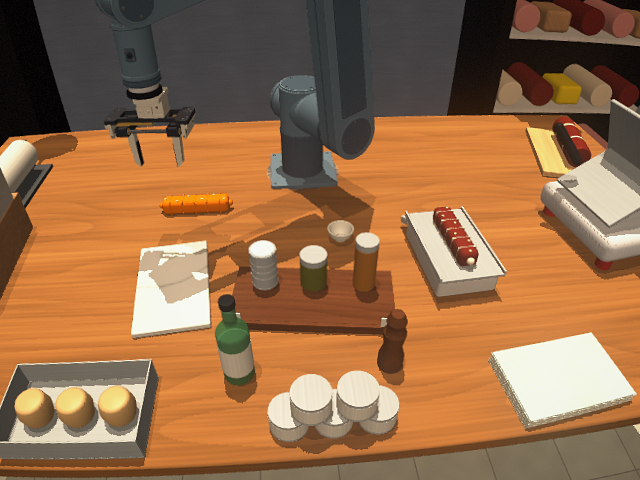

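All three containers are within about 2.5 mm of their start. The salami lies along the pan within about 3 mm of its middle, the mill, oil bottle and dish haven't moved, and the arm is clear.

```bash
python3 -c "
from plant import hand_in
print(hand_in())"
```

```text
the job is handed in; nothing more can be done
None
```

I set the tin, squat jar and tall jar aside on the marble slab, laid the salami lengthways in the middle of the pan, and put each container back on its spot. I then moved the arm clear and handed the job in at about 55 s. No verdict came back, so these are my own last camera checks:

| Item | Last reading | Allowed |
|---|---|---|
| Tall jar, from its start | 0.6 mm | 15 mm |
| Squat jar, from its start | 1.6 mm | 15 mm |
| Tin, from its start | 2.5 mm | 15 mm |
| Salami, from the pan's middle | 2–4 mm (final top view and wrist view) | 20 mm |
| Salami, from the pan's length | under 0.01 rad | 0.25 rad |
| Mill, oil bottle and dish | depth readings unchanged within 1 mm in position | 25 mm |

- **Upright and salami in place:** The containers look upright in the pictures. Before I lifted the salami, it read within 0.5 mm of its starting place.
- **Disagreements:** The top and wrist cameras differed by up to about 5 mm on the same object. The wrist depth put the salami's top at 111 mm and the top camera at about 114 mm, against the 112 mm expected. All of this is within the camera calibration and depth noise, and no check failed.

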